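Turn a half-drilled stone plate over in its turn-over jig

ROBOT

A 7-joint arm with a two-finger parallel gripper is mounted at the origin on the work surface. World frame = base frame: x ahead of the robot, y to its left, z up, the work surface at z = 0. Lengths are in m, angles in rad, forces in N, time in s.
With the tool pointing down it reaches from about 0.425 to 0.925 m from the base axis. Payload 6.8 kg.
Tool frame: the origin (TCP) lies between the finger pads; the fingertips stand r.tip_extent ahead of it and the grasp point (between the pads) lies 5 mm behind it (r.tip_extent is the distance from the TCP to the fingertips, in m); y points along the fingers, x is the direction in which the jaws open and shut, and the axes are right-handed (so a half turn about y gives the same grasp; the last joint's range is limited). The gripper opens to 85 mm and grips with 20 to 120 N. Pads are 22 mm wide; open, the fingers measure 114 mm over their backs; the gripper's body (76 mm by 85 mm) begins 54 mm behind the grasp point. The pads swing forward as they close: fully open they stand 13 mm farther back than shut.
Start: joints at [-1.242, 0.477, 0.022, 1.555, -0.011, 1.109, -0.083], TCP at [0.286, 0.612, 0.245] pointing down, gripper open.
Joint ranges: [-2.96, 2.96], [-0.34, 2.1], [-1.41, 1.46], [0.24, 2.44], [-1.37, 4.51], [0.17, 1.92], [-2.96, 2.96]. Speed limits (rad/s): [2.39, 2.39, 3.14, 3.14, 3.14, 3.14, 3.14].

INTERFACE

Orientations are given as a rotation vector (axis times angle).
In Python, from bench import r gives the robot as it stands.
- The arm moves only by the tool send_rows, never from a script. Its argument "plan" is a list of rows, each a list of 5 numbers: the shift along the tool's x, y, z in cm, then the turn about the tool's y in degrees, then the opening, from 0 (shut) to 1 (fully open). In form: [[dx, dy, dz, spin, grip], ...]. A call has 1 to 12 rows; each row shifts and turns the commanded pose from where the row before left it, along the tool's axes as they then stand; what a row does not reach is not made up. A row lasts 1/8 s, in which the tool goes at most 62.5 mm and 10.7 degrees, less where a joint would pass 70% of its speed; a pose out of reach is approached as far as the arm can. A call is refused whole if a number of a shift passes 6.25 or a number of a turn 10.7, either way. A call with a gripper value outside its range is refused whole. The fingers move at their own pace and stop on an object; "force" is the grip in N (left out, the last holds). Time passes only in rows, so rows that do not move let the fingers close. It gives the time, the measured TCP pose, the force and the opening at its end, in the units of the state.
- r.get_obs(): the state, without advancing time (a new reading comes with each control period).
- r.grab_frame(name): name is "scene" or "top" or "wrist"; returns a dict with "image" (400x640x3 uint8, red, green, blue), "camera_matrix" (3x3 intrinsics, pixels), "cam_to_world" (4x4, takes a point from camera to world coordinates). Camera axes: x right, y down, z forward; pixel columns grow to the right and rows downward; lengths in m; the calibration is good to about 2 mm. The wrist camera is an equidistant fisheye: a pixel r from the principal point sees the ray r / f radians off the axis. A picture is of the moment at which its call begins. There is no depth.
- r.hand_in(): hands the job in, once; it reports no verdict.
Trained networks look in the newest picture that a camera, given by its name, has taken for a name from the list of things; names that differ only in an ending like _2 or _b are one class to them, and where a whole thing is asked for, a point or a joint stands for the part that bears it (a point fixed in the world has none). Each returns a list of dicts, best first, with "p" (0 to 1); they miss things now and then, are a little off and sometimes report something else, mostly with a low value. They report only what shows in the picture. A call takes as long as a camera call. They do not tell look-alikes from the thing itself.
- r.recognise(camera, target): "rect" ([left, top, right, bottom] in pixels, round what is visible of it).
The state is a dict: "clock": time; "joints": joint angles; "qvel": joint speeds; "tau": joint torques, N m; "tcp_pos": TCP position; "orientation": TCP orientation; "contact_force": force on the tool from outside, world axes, zero at the start; "moment": the same for the moment, N m; "grip_width": finger opening in m.
Only numpy, scipy, OpenCV 4.12 (cv2) and the standard library are available. Lean on these libraries where they do the work, as an engineer would, in place of code of your own. Each camera call takes 0.05 s, during which the arm holds its last target.

TASK

The stone plate has been started from its dark face and now has to be drilled from the back. Slide it gently along the red-handled leaf of the turn-over jig until it is fully home against the stop beside the hinge, close the blue-handled leaf right down over it, then turn the shut jig right over, without letting it come open, so that it ends lying flat on the blue side with the pale back of the stone facing up inside. Leave the other things on the table where they are.

Things in the scene. Friction and masses are not known exactly. Their poses are not given: they have to be found in the camera images.
- jig: turn-over drilling jig, screwed to the table: plywood base 200 x 276 x 18 mm with two leaves hinged on one line, like an open book. Origin: centre of the base's underside. x runs along the hinge line, y points to the side where the red-handled leaf lies at the start, z up. Each leaf has a stiff friction hinge (about 0.5 N m) that holds it at any angle where it is let go
- hinge (a point): middle of the hinge line of both leaves, 40 mm above the table, straight above the jig's origin; the line runs along the jig's x axis. Each leaf is 129 mm wide along it, reaches to 142 mm from it and is 16 mm thick (handles apart); an open leaf's green rails face up, their tops level with the hinge line
- leaf_a (a joint): angle of the red-handled (loading) leaf, rad: 0 = flat open on the jig's +y side (as at the start), 1.57 = upright, 3.14 = turned right over on to the -y side
- leaf_b (a joint): angle of the blue-handled (closing) leaf, rad: 0 = flat open on the jig's -y side, 3.14 = closed right over on to the +y side, its rails on those of the red-handled leaf. It starts partly raised. With the jig shut, lifting the red-handled leaf pushes this leaf over ahead of it, and the friction of its hinge keeps the two together
- handle_a (a point): middle of the red grip: a round bar 12 mm thick, 40 mm long, parallel to the hinge line, 180 mm from it, level with the rail tops, 36 mm from the middle towards the jig's +x. Open space of 38 mm between its centre and the leaf's end edge. It swings on a circle about the hinge line and can turn between the fingers. The -x half of that edge has no handle: room to push the stone
- handle_b (a point): middle of the blue grip on the blue-handled leaf: the same bar, 180 mm from the hinge line, 36 mm from the middle towards the jig's -x, so that with the jig shut the two bars lie side by side in one line
- nest_a (a point): place of the stone's centre, when home, in the red-handled leaf, 61 mm from the hinge line. The nest is a channel 93 mm wide between green side rails, its floor 8 mm below the rail tops, closed by a green stop whose face is 26 mm from the hinge line, open at the handle end
- nest_b (a point): place of the stone's centre in the blue-handled leaf, 61 mm from the hinge line. Nest as in the other leaf (95 mm wide, stop at 24.5 mm), but closed at the handle end by a lip whose inner face is 100 mm from the hinge line: it shuts only over a stone that is fully home
- slab_center (a point): centre of the stone plate, 90 mm (along the hinge line) x 70 x 14 mm thick, about 0.24 kg; dark face with a begun hole up at the start, pale face below. Its z axis points out of the dark face, its y axis away from the hinge. It lies flat in the red-handled leaf's nest, its top 6 mm above the rails, slid 12 to 36 mm out towards the handle
- drill: cordless drill lying on its side, about 250 x 190 x 70 mm; origin under the middle of its motor body. Leave alone.
- spray_can: red spray can, 66 mm across, 190 mm tall, standing; origin under its centre. Leave alone.
- tape: roll of grey tape lying flat, 110 mm across, 48 mm high; origin under its centre. Leave alone.
- rock: lump of grey rock, about 110 x 90 x 60 mm; origin under its middle. Leave alone.
- offcut: pale stone offcut lying flat, 110 x 62 x 14 mm; origin under its centre. Leave alone.
- brush: brush lying on the table, about 30 mm high; origin under it. Leave alone.
- ear_muffs: dark green ear defenders lying flat, about 190 x 170 x 60 mm; origin between the cups. Leave alone.
There are look-alikes about, which are no part of the job. Of the things like the part that bears slab_center, leave any that is orange or turquoise; of the rest the smaller one is meant.

How it is judged:
On the way, in this order (a step that is already met when the one before it is completed fails the run):
1. the stone lies fully home against the stop of the red-handled leaf, which is still flat (y of slab_center in the frame of jig between 0.056 and 0.0645 m and angle between slab_center's own z axis and vertical below 0.06 rad and value of joint leaf_a below 0.06 rad), for 0.2 s.
2. the blue-handled leaf is closed right down over the stone, the red-handled leaf still flat (value of joint leaf_b above 3.06 rad and value of joint leaf_a below 0.06 rad and angle between slab_center's own z axis and vertical below 0.06 rad), for 0.2 s.
At the end, for the whole second after the job is handed in: the jig lies shut and flat on the -y side (red-handled leaf within about 5 degrees of fully over, blue-handled leaf within about 5 degrees of flat), at rest, and the stone lies in the blue leaf's nest, within 8 mm of its place, dark face down, level to about 5 degrees (value of joint leaf_a above 3.06 rad and value of joint leaf_b below 0.08 rad and angle between slab_center's own z axis and vertical above 3.06 rad and distance between slab_center and nest_b below 0.008 m and velocity of joint leaf_a between -0.05 and 0.05 rad/s); the robot touches nothing.
It fails at once if the jig gapes by more than 10 degrees while the red-handled leaf is raised (value of joint leaf_a above 0.25 rad and angle between the z axis of handle_a and the z axis of handle_b, either way round above 0.17 rad).
It fails at once if the stone falls out of the jig (height (world z) of slab_center below 0.025 m or distance between slab_center and hinge above 0.15 m).
It fails at once if the fingers press the stone with more than 30 N (contact force between the fingers and slab above 30 N).
It fails at once if another thing on the table is moved by more than 30 mm (distance of any of drill, spray_can, tape, rock, offcut, brush, ear_muffs from where it was at the start of the episode above 0.03 m).
It also fails if it takes over 72 s, if anything falls off the work surface, if the arm or the gripper's body presses on something with over 40 N, if the wrist force passes 120 N, or if a joint passes its speed limit or range.

## Working session

There is one attempt and no reset: what is moved stays moved. The work goes in short steps, Python scripts to look and compute and a tool call to move; the robot and the scene stay as the last step left them, time stands still between calls to the robot, and variables do not carry over. Pictures are saved under pics/ and viewed, and the job is handed in when it is done.

Besides the shell and the picture viewer there is one more tool, called as name(argument=value, ...), one argument or row to a line, values as JSON. send_rows: Moves the arm, as the interface text tells. Its arguments: {"type":"object","properties":{"plan":{"type":"array","items":{"type":"array","items":{"type":"number"}}},"force":{"type":"number"}},"required":["plan"]}

```bash
ls; mkdir -p pics
python3 - <<'E'
from bench import r
import cv2,numpy as np
o=r.get_obs(); print(o); print(r.tip_extent)
for n in ("scene","top","wrist"):
    f=r.grab_frame(n); cv2.imwrite(f"pics/{n}0.png",f["image"][:,:,::-1]); print(n,f["camera_matrix"].tolist(),np.round(f["cam_to_world"],4).tolist())
for n in("scene","top"):
  for t in("jig","handle_a","handle_b","slab_center","leaf_a"):
    print(n,t,[(np.round(d["rect"]).tolist(),round(d["p"],2)) for d in r.recognise(n,t)][:5])
E
```

```text
pics
{'clock': 0.0, 'joints': array([-1.24209032,  0.47780655,  0.02236242,  1.55644916, -0.01149755,
        1.10929981, -0.08304762]), 'qvel': array([-9.18287815e-04, -7.24211526e-04,  1.00433007e-03,  1.30843800e-03,
        3.43101940e-04,  7.67719759e-04,  2.49427893e-05]), 'tau': array([ 2.28921863e-04, -5.96467638e+01,  1.60826314e+00, -2.81201041e+01,
        1.25361403e-02,  9.51319991e-03,  5.42172268e-05]), 'tcp_pos': array([0.28534283, 0.61109828, 0.24432278]), 'orientation': array([-1.38585919, -0.88070242,  0.88310294]), 'contact_force': array([-1.10943007, -0.1588421 ,  0.30278232]), 'moment': array([-0.03006449,  0.02454065,  0.02270537]), 'grip_width': 0.08555811427468547}
0.014
scene [[403.41755504638826, 0.0, 324.36264319152673], [0.0, 403.41755504638826, 198.62196336932737], [0.0, 0.0, 1.0]] [[0.8901, 0.2586, -0.3753, 1.0721], [0.4553, -0.5421, 0.7063, -1.0019], [-0.0208, -0.7995, -0.6002, 0.9124], [0.0, 0.0, 0.0, 1.0]]
top [[384.43819690685353, 0.0, 314.74403023569147], [0.0, 384.43819690685353, 199.44349495491764], [0.0, 0.0, 1.0]] [[0.0132, -0.9895, 0.144, 0.37
[... 617 characters left out ...]
59.0], 0.97), ([313.0, 190.0, 341.0, 208.0], 0.73), ([218.0, 203.0, 253.0, 236.0], 0.61), ([359.0, 180.0, 387.0, 193.0], 0.51)]
scene leaf_a [([306.0, 181.0, 351.0, 215.0], 0.96), ([282.0, 210.0, 336.0, 236.0], 0.73)]
top jig [([267.0, 161.0, 397.0, 243.0], 0.92)]
top handle_a [([331.0, 168.0, 397.0, 218.0], 0.79), ([267.0, 181.0, 329.0, 230.0], 0.65)]
top handle_b [([331.0, 168.0, 397.0, 218.0], 0.79), ([267.0, 181.0, 329.0, 230.0], 0.65)]
top slab_center [([288.0, 188.0, 316.0, 223.0], 0.93), ([316.0, 100.0, 353.0, 149.0], 0.77), ([230.0, 159.0, 263.0, 183.0], 0.7), ([355.0, 267.0, 400.0, 317.0], 0.64)]
top leaf_a [([328.0, 170.0, 396.0, 222.0], 0.68), ([268.0, 180.0, 333.0, 230.0], 0.61)]
```

View pics.

Run:
```python
import cv2
a=cv2.imread("pics/top0.png")[80:330,200:440]; cv2.imwrite("pics/t_c.png",cv2.resize(a,None,fx=3,fy=2.4*1,interpolation=2) if 0 else cv2.resize(a,None,fx=2.4,fy=2.4,interpolation=2))
a=cv2.imread("pics/scene0.png")[150:280,200:430]; cv2.imwrite("pics/s_c.png",cv2.resize(a,None,fx=3.4,fy=3.4,interpolation=2))
```

```text
(no output)
```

View pics/t_c.png

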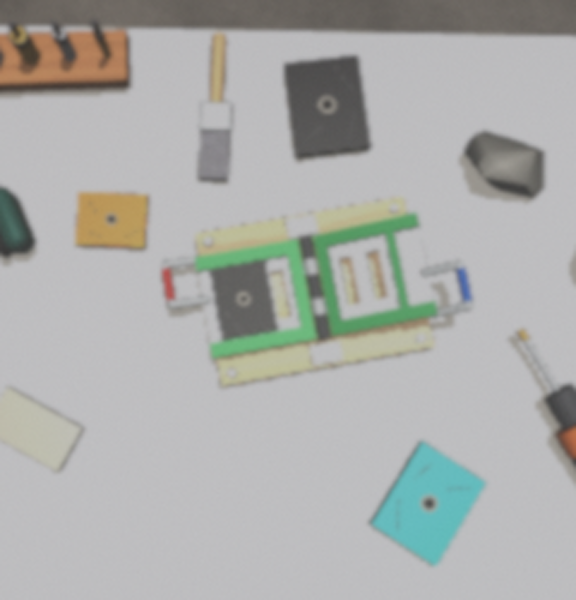

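View pics/s_c.png

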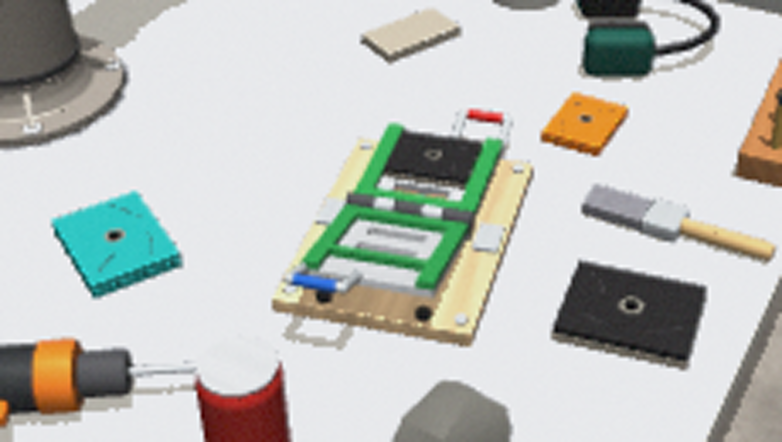

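View pics/wrist0.png

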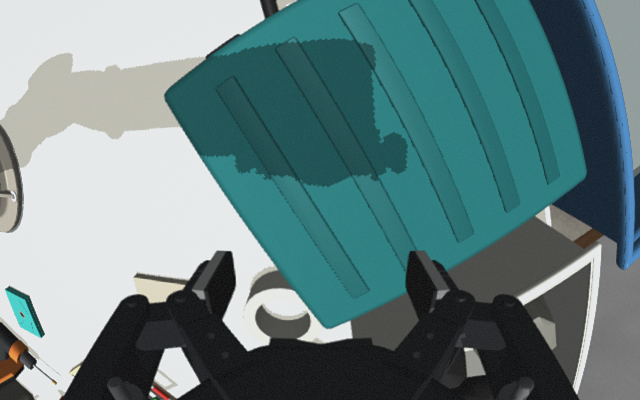

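View pics/top0.png

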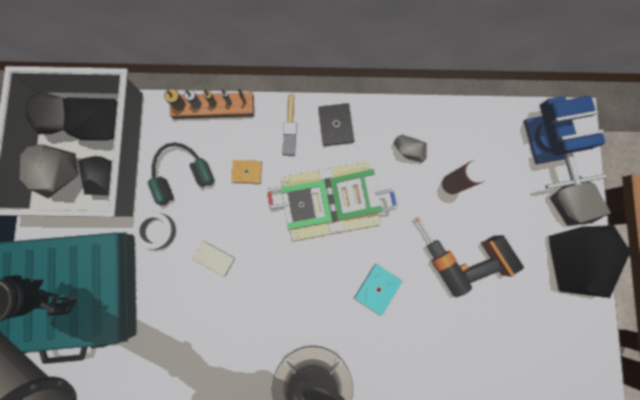

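```bash
cat > h.py <<'E'
import numpy as np,cv2
from bench import r
from scipy.spatial.transform import Rotation as R
from scipy.optimize import least_squares
def proj(f,P,fish=False):
    P=np.atleast_2d(P); T=np.linalg.inv(f["cam_to_world"]); c=P@T[:3,:3].T+T[:3,3]; K=f["camera_matrix"]
    if not fish: return np.c_[K[0,0]*c[:,0]/c[:,2]+K[0,2],K[1,1]*c[:,1]/c[:,2]+K[1,2]]
    rr=np.hypot(c[:,0],c[:,1]); th=np.arctan2(rr,c[:,2])
    return np.c_[K[0,0]*th*c[:,0]/rr+K[0,2],K[1,1]*th*c[:,1]/rr+K[1,2]]
def back(f,uv,z,fish=False):
    K=f["camera_matrix"]; T=f["cam_to_world"]; x=(uv[0]-K[0,2])/K[0,0]; y=(uv[1]-K[1,2])/K[1,1]
    if fish:
        th=np.hypot(x,y); d=np.array([x/th*np.sin(th),y/th*np.sin(th),np.cos(th)])
    else: d=np.array([x,y,1.])
    d=T[:3,:3]@d; return T[:3,3]+d*(z-T[2,3])/d[2]
def jw(p,P):
    P=np.atleast_2d(P); c,s=np.cos(p[2]),np.sin(p[2])
    return np.c_[p[0]+c*P[:,0]-s*P[:,1],p[1]+s*P[:,0]+c*P[:,1],P[:,2]]
E
python3 - <<'E'
from h import *
f=r.grab_frame("top")
uv=np.array([(197,235),(405,198),(435,347),(221,385),(196,258),(213,357)])/2.4+[200,80]
# base: +y left, +x up
M=np.array([(.1,.138,.018),(.1,-.138,.018),(-.1,-.138,.018),(-.1,.138,.018),(.0645,.142,.04),(-.0645,.142,.04)])
s=least_squares(lambda p:(proj(f,jw(p,M))-uv).ravel(),[.5,0,0.17])
print(s.x,s.fun.round(2))
p=s.x
for n,P in dict(hinge=(0,0,.04),ha=(.036,.18,.04),nest=(0,.061,.046)).items(): print(n,jw(p,P).round(4),proj(f,jw(p,P)).round(1))
# slab edges crop
for q in [(212,267),(268,259),(277,333),(221,342)]:
    w=back(f,np.array(q)/2.4+[200,80],.046); d=w[:2]-p[:2]; c,s_=np.cos(p[2]),np.sin(p[2]); print(q,w.round(4),(c*d[0]+s_*d[1]).round(4),(-s_*d[0]+c*d[1]).round(4))
print(proj(f,np.array([r.get_obs()["tcp_pos"]])))
o=r.get_obs();print(R.from_rotvec(o["orientation"]).as_matrix().round(3))
E
```

```text
[ 0.54555347 -0.04982697  0.18937619] [-0.59 -0.88  0.15 -0.47  0.44  0.54  0.22  0.63 -0.1  -0.36 -0.11  0.45]
hinge [[ 0.5456 -0.0498  0.04  ]] [[331.6 199.9]]
ha [[0.547  0.1337 0.04  ]] [[270.6 198.5]]
nest [[0.5341 0.0101 0.046 ]] [[311.7 203.1]]
(212, 267) [0.5689 0.0807 0.046 ] 0.0475 0.1238
(268, 259) [0.5801 0.0108 0.046 ] 0.0454 0.053
(277, 333) [ 0.4872 -0.0017  0.046 ] -0.0482 0.0582
(221, 342) [0.4751 0.0674 0.046 ] -0.0471 0.1284
[[ 56.70239402 291.93344612]]
[[ 0.423  0.    -0.906]
 [ 0.906  0.     0.423]
 [ 0.    -1.     0.   ]]
```

```bash
cat >> h.py <<'E'
JP=np.array([0.54555,-0.04983,0.18938])
def inj(w,p=JP):
    d=np.asarray(w)[:2]-p[:2]; c,s=np.cos(p[2]),np.sin(p[2]); return np.array([c*d[0]+s*d[1],-s*d[0]+c*d[1],w[2]])
def st():
    o=r.get_obs(); M=R.from_rotvec(o["orientation"]).as_matrix()
    print("t",round(o["clock"],2),"tcp",o["tcp_pos"].round(4),"jig",inj(o["tcp_pos"]).round(4),"yaw",np.degrees(np.arctan2(M[1,0],M[0,0])).round(2),"want",np.degrees(JP[2]).round(2)+90,"F",o["contact_force"].round(1),"w",round(o["grip_width"],4),"q",o["joints"].round(2)); return o,M
def togo(P):
    o,M=st(); w=jw(JP,P)[0]; d=w-o["tcp_pos"]; print("tool cm",(M.T@d*100).round(2))
E
python3 -c "
from h import *
togo((-.008,.17,.2))
o,M=st();a=np.radians(JP[2]*180/np.pi+90);c,s=np.cos(a),np.sin(a);M=np.array([[c,0,-s],[s,0,c],[0,-1,0]]);print((M.T@(jw(JP,(-.008,.17,.2))[0]-o['tcp_pos'])*100).round(2))"
```

```text
t 0.7 tcp [0.2856 0.6117 0.2453] jig [-0.1308  0.6986  0.2453] yaw 64.97 want 100.85 F [ 0.5 -0.3 -0. ] w 0.0852 q [-1.24  0.48  0.02  1.56 -0.01  1.11 -0.08]
tool cm [-35.63   4.53 -40.93]
t 0.7 tcp [0.2856 0.6117 0.2453] jig [-0.1308  0.6986  0.2453] yaw 64.97 want 100.85 F [ 0.5 -0.3 -0. ] w 0.0852 q [-1.24  0.48  0.02  1.56 -0.01  1.11 -0.08]
[-52.86   4.53 -12.28]
```

send_rows(
  plan=[
    [0,0,0,-9,0],
    [0,0,0,-9,0],
    [0,0,0,-9,0],
    [0,0,0,-8.8,0],
  ],
)

```text
clock: 1.2
tcp_pos: [0.2856, 0.6116, 0.2453]
orientation: [-1.112, -1.35, 1.35]
contact_force: [0.1, -0.1, 0.4]
grip_width: 0.0119
```

send_rows(
  plan=[
    [-2,0,-0.5,0,0],
    [-4.2,0,-1,0,0],
    [-4.2,0,-1,0,0],
    [-4.2,0,-1,0,0],
    [-4.2,0,-1,0,0],
    [-4.2,0,-1,0,0],
    [-4.2,0,-1,0,0],
    [-4.2,0,-1,0,0],
    [-4.2,0,-1,0,0],
    [-4.2,0,-1,0,0],
    [-4.2,0,-1,0,0],
    [-4,0,-1,0,0],
  ],
)

```text
clock: 2.7
tcp_pos: [0.4884, 0.1586, 0.2455]
orientation: [-1.118, -1.343, 1.342]
contact_force: [0.3, 1.2, 0.3]
grip_width: -0.0
```

Run:
```python
from h import *
togo((-.008,.17,.2))
f=r.grab_frame("wrist"); cv2.imwrite("pics/w1.png",f["image"][:,:,::-1])
for n,P in dict(hinge=(0,0,.04),ha=(.036,.18,.04),c1=(.0645,.142,.04),c2=(-.0645,.142,.04),b1=(.1,.138,.018),b2=(-.1,.138,.018)).items(): print(n,proj(f,jw(JP,P),True).round(1))
```

```text
t 2.7 tcp [0.4884 0.1586 0.2455] jig [-0.0169  0.2154  0.2455] yaw 100.45 want 100.85 F [0.3 1.2 0.3] w -0.0 q [-0.51  0.21  0.08  1.94 -0.02  0.99  1.34]
tool cm [-4.54  4.55 -0.92]
hinge [[149.1 187.8]]
ha [[290.7 215.8]]
c1 [[260.5 237.7]]
c2 [[253.5 129.5]]
b1 [[262.7 254.9]]
b2 [[253.1  97.6]]
```

View pics/w1.png

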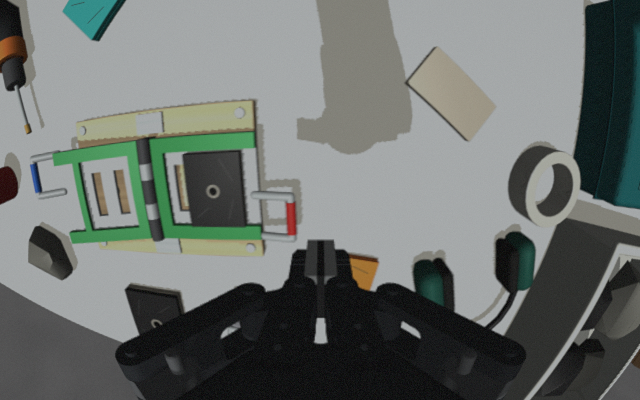

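Run:
```python
import cv2
a=cv2.imread("pics/w1.png")[85:265,20:310]
cv2.imwrite("pics/w1c.png",cv2.resize(a[:,:145],None,fx=4,fy=4*.8 if 0 else 3.3,interpolation=2)) if 0 else None
cv2.imwrite("pics/w1c.png",cv2.resize(a[:,110:],None,fx=3.3,fy=3.3,interpolation=2))
cv2.imwrite("pics/w1d.png",cv2.resize(a[:,:150],None,fx=3.3,fy=3.3,interpolation=2))
```

```text
(no output)
```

View pics/w1c.png

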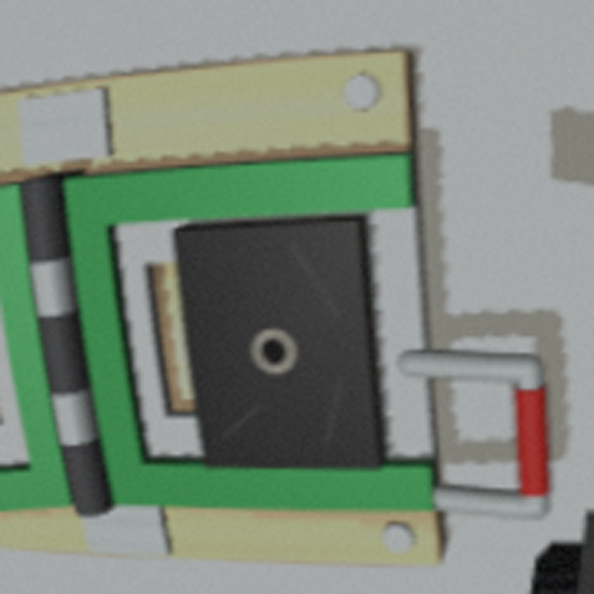

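View pics/w1d.png

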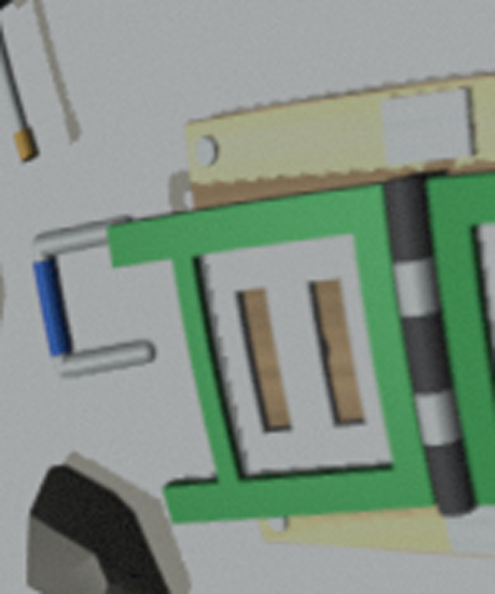

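```bash
cat > fit.py <<'E'
from h import *
f=r.grab_frame("wrist")
A=np.array([(436,510),(412,153),(439,563),(410,48),(532,441)])/3.3+[130,85]
B=np.array([(109,225),(172,523),(52,308)])/3.3+[20,85]
M=np.array([(.0645,.142,.04),(-.0645,.142,.04),(.1,.138,.018),(-.1,.138,.018),(.036,.18,.04)])
def lb(x,d,t): return (x,-d*np.cos(t),.04+d*np.sin(t))
def res(q):
    Bm=[lb(-.0645,.142,q[3]),lb(.0645,.142,q[3]),lb(-.036,.18,q[3])]
    return (proj(f,jw(q[:3],np.vstack([M,Bm])),True)-np.vstack([A,B])).ravel()
s=least_squares(res,[*JP,.4],loss="soft_l1"); print(s.x.round(4)); print(res(s.x).round(1).reshape(-1,2).tolist())
for q in [(178,228),(365,217),(384,467),(206,467)]:
    print(inj(back(f,np.array(q)/3.3+[130,85],.046,True),s.x[:3]).round(4))
print(inj(back(f,np.array((274,351))/3.3+[130,85],.046,True),s.x[:3]).round(4))
ft=r.grab_frame("top")
uv=np.array([(197,235),(405,198),(435,347),(221,385),(196,258),(213,357)])/2.4+[200,80]
M2=np.array([(.1,.138,.018),(.1,-.138,.018),(-.1,-.138,.018),(-.1,.138,.018),(.0645,.142,.04),(-.0645,.142,.04)])
print("top resid",(proj(ft,jw(s.x[:3],M2))-uv).round(1).tolist())
E
python3 fit.py
```

```text
[ 0.5499 -0.0551  0.1887  0.2584]
[[-0.1, 0.0], [-0.5, 0.5], [1.2, 0.9], [-0.5, 0.3], [0.8, -1.0], [-0.9, 0.1], [0.0, -0.1], [0.1, -1.1]]
[-0.0442  0.0575  0.046 ]
[-0.0449  0.1267  0.046 ]
[0.0447 0.1258 0.046 ]
[0.0455 0.0558 0.046 ]
[0.001  0.0894 0.046 ]
top resid [[1.2, -2.3], [1.9, -1.8], [2.1, -0.8], [2.0, -0.8], [1.7, -1.8], [1.7, -1.0]]
```

Run:
```python
from h import *
togo((-.008,.17,.2))
f=r.grab_frame("wrist"); cv2.imwrite("pics/w2.png",f["image"][:,:,::-1])
st()
a=f["image"][85:265,20:310,::-1]
cv2.imwrite("pics/w2c.png",cv2.resize(a[:,110:],None,fx=3.3,fy=3.3,interpolation=2))
cv2.imwrite("pics/w2d.png",cv2.resize(a[:,:150],None,fx=3.3,fy=3.3,interpolation=2))
```

```text
t 2.85 tcp [0.4887 0.1578 0.2455] jig [-0.0167  0.2146  0.2455] yaw 100.24 want 100.85 F [ 0.4  1.1 -0.1] w 0.0 q [-0.51  0.21  0.09  1.94 -0.02  0.99  1.34]
tool cm [-4.45  4.55 -0.92]
t 2.9 tcp [0.4881 0.1599 0.2454] jig [-0.017   0.2168  0.2454] yaw 100.45 want 100.85 F [ 0.3  0.1 -0.9] w 0.0 q [-0.51  0.21  0.08  1.94 -0.02  0.99  1.34]
```

View pics/w2c.png

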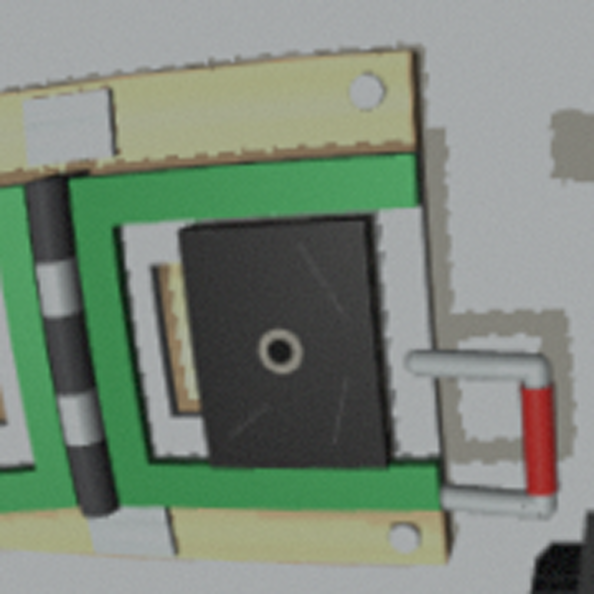

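View pics/w2d.png

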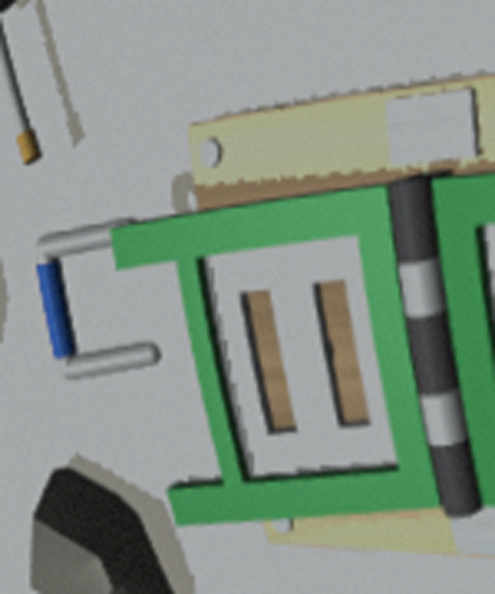

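send_rows(
  plan=[
    [-2.2,1,-0.4,-0.5,0],
    [-2.2,1,-0.4,0,0],
    [0,0,0,0,0],
    [0,0,0,0,0],
    [0,0,0,0,0],
    [0,0,0,0,0],
  ],
)

```text
clock: 3.65
tcp_pos: [0.5044, 0.1208, 0.2256]
orientation: [-1.109, -1.354, 1.353]
contact_force: [0.1, -0.0, -0.2]
grip_width: 0.0001
```

Run:
```python
from h import *
import pickle
st()
f=r.grab_frame("wrist"); cv2.imwrite("pics/w3.png",f["image"][:,:,::-1]); pickle.dump(f,open("w3.pkl","wb"))
st()
uv=proj(f,jw(JP,[(0,0,.04),(.036,.18,.04),(-.036,-.175,.086)]),True);print(uv)
a=f["image"][:,:,::-1]
cv2.imwrite("pics/w3v.png",a)
```

```text
t 3.65 tcp [0.5044 0.1208 0.2256] jig [-0.0083  0.1753  0.2256] yaw 101.33 want 100.85 F [ 0.1 -0.  -0.2] w 0.0001 q [-0.45  0.24  0.11  1.95 -0.03  0.95  1.44]
t 3.7 tcp [0.5044 0.1206 0.2255] jig [-0.0083  0.1751  0.2255] yaw 101.32 want 100.85 F [-0.1  0.8  0.1] w -0.0001 q [-0.45  0.24  0.11  1.95 -0.03  0.95  1.44]
[[167.63312593 182.60096977]
 [324.83670812 214.86728602]
 [ 38.2278669  165.96289315]]
```

View pics/w3v.png

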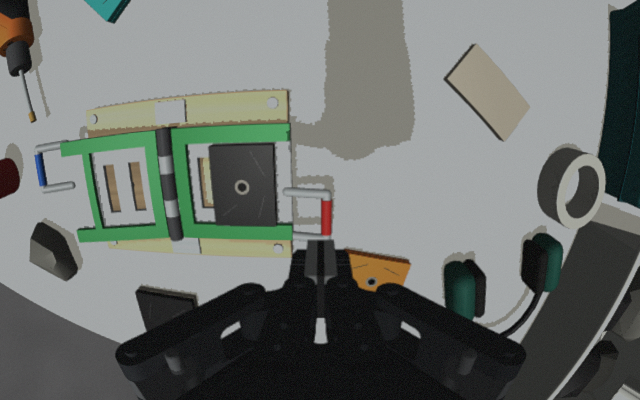

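Run:
```python
import cv2
a=cv2.imread("pics/w3.png")
cv2.imwrite("pics/w3c.png",cv2.resize(a[80:270,160:350],None,fx=3,fy=3,interpolation=2))
cv2.imwrite("pics/w3d.png",cv2.resize(a[80:270,20:200],None,fx=3,fy=3,interpolation=2))
```

```text
(no output)
```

View pics/w3c.png

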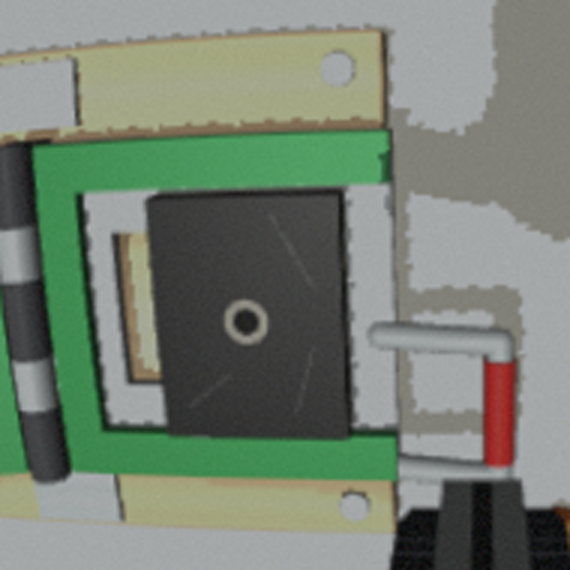

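View pics/w3d.png

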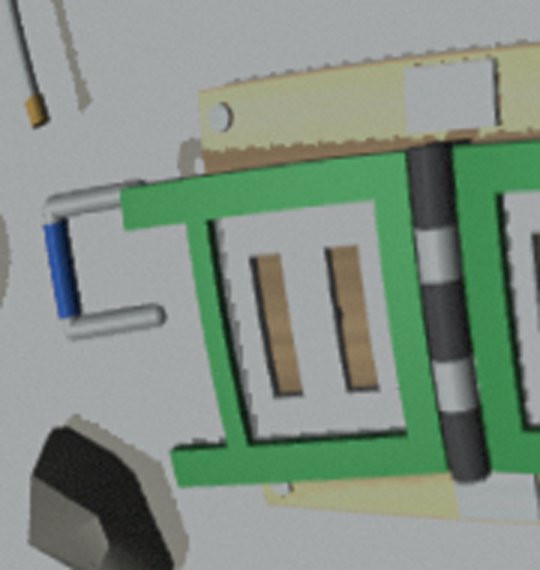

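```bash
cat > fit3.py <<'E'
from h import *
import pickle
f=pickle.load(open("w3.pkl","rb"))
A=np.array([(398,478),(389,131),(395,532),(383,30),(499,413)])/3+[160,80]
B=np.array([(122,192),(175,486),(61,270)])/3+[20,80]
M=np.array([(.0645,.142,.04),(-.0645,.142,.04),(.1,.138,.018),(-.1,.138,.018),(.036,.18,.04)])
def lb(x,d,t): return (x,-d*np.cos(t),.04+d*np.sin(t))
ft=r.grab_frame("top")
uv=np.array([(197,235),(405,198),(435,347),(221,385),(196,258),(213,357)])/2.4+[200,80]
M2=np.array([(.1,.138,.018),(.1,-.138,.018),(-.1,-.138,.018),(-.1,.138,.018),(.0645,.142,.04),(-.0645,.142,.04)])
def res(q):
    Bm=[lb(-.0645,.142,q[3]),lb(.0645,.142,q[3]),lb(-.036,.18,q[3])]
    return (proj(f,jw(q[:3],np.vstack([M,Bm])),True)-np.vstack([A,B])).ravel()
rt=lambda q:(proj(ft,jw(q[:3],M2))-uv).ravel()
for nm,F in dict(wrist=res,both=lambda q:np.r_[res(q),rt(q)]).items():
  s=least_squares(F,[*JP,.4],loss="soft_l1"); print(nm,s.x.round(4)); print(res(s.x).round(1).reshape(-1,2).tolist(),rt(s.x).round(1).reshape(-1,2).tolist())
  for q in [(148,198),(342,191),(350,438),(168,436),(245,321)]:
    print(inj(back(f,np.array(q)/3+[160,80],.046,True),s.x[:3]).round(4))
E
python3 fit3.py
```

```text
wrist [ 0.5489 -0.0476  0.1974  0.2488]
[[-0.1, 0.9], [-0.1, 0.1], [0.1, 0.9], [-0.2, -0.2], [0.2, -0.8], [-1.2, -0.7], [1.0, 0.6], [0.2, -0.4]] [[-1.5, -1.6], [-0.9, -1.8], [-0.1, -1.0], [-0.2, -0.2], [-0.9, -1.1], [-0.6, -0.3]]
[-0.0444  0.0571  0.046 ]
[-0.045   0.1265  0.046 ]
[0.0446 0.1257 0.046 ]
[0.045  0.0559 0.046 ]
[0.0004 0.09   0.046 ]
both [ 0.5485 -0.0478  0.1965  0.25  ]
[[-0.3, 0.7], [-0.2, -0.2], [-0.1, 0.7], [-0.2, -0.5], [0.0, -1.1], [-1.4, -1.1], [0.8, 0.3], [0.0, -0.8]] [[-1.4, -1.5], [-0.8, -1.7], [-0.1, -0.8], [-0.1, -0.1], [-0.8, -1.0], [-0.6, -0.3]]
[-0.0441  0.0572  0.046 ]
[-0.0447  0.1266  0.046 ]
[0.0449 0.1259 0.046 ]
[0.0454 0.0561 0.046 ]
[0.0007 0.0901 0.046 ]
```

```bash
sed -i 's/^JP=.*/JP=np.array([0.548,-0.048,0.195])/' h.py; python3 -c "
from h import *
togo((-.014,.152,.051))"
```

```text
t 3.75 tcp [0.5045 0.1204 0.2255] jig [-0.0101  0.1737  0.2255] yaw 101.31 want 101.17 F [-0.2 -1.6 -0.5] w -0.0 q [-0.44  0.24  0.11  1.95 -0.03  0.95  1.44]
tool cm [-2.17 17.45  0.4 ]
```

send_rows(
  plan=[
    [-0.7,3,0.1,0,0],
    [-0.7,3,0.1,0,0],
    [-0.7,3,0.2,0,0],
    [0,3,0,0,0],
    [0,2.5,0,0,0],
    [0,1,0,0,0],
    [0,0,0,0,0],
    [0,0,0,0,0],
    [0,0,0,0,0],
  ],
)

```text
clock: 4.88
tcp_pos: [0.5053, 0.0988, 0.0712]
orientation: [-1.111, -1.354, 1.352]
contact_force: [0.6, 0.5, 0.5]
grip_width: 0.0003
```

```bash
python3 -c "
from h import *
togo((-.014,.152,.051))
f=r.grab_frame('wrist'); cv2.imwrite('pics/w4.png',f['image'][:,:,::-1])"
```

```text
t 4.88 tcp [0.5053 0.0988 0.0712] jig [-0.0134  0.1523  0.0712] yaw 101.27 want 101.17 F [0.6 0.5 0.5] w 0.0003 q [-0.39  0.46  0.09  2.08 -0.07  0.6   1.52]
tool cm [-0.03  2.02  0.06]
```

View pics/w4.png

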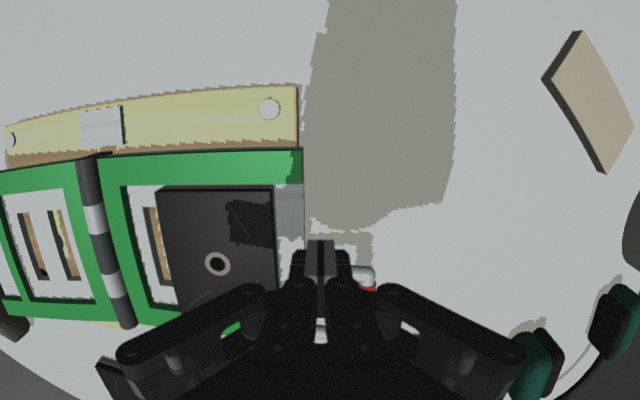

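send_rows(
  plan=[
    [0,1,0,0,0],
    [0,1,0,0,0],
    [0,0,0,0,0],
    [-0.3,0,0,0,0],
    [-0.3,0,0,0,0],
    [-0.3,0,0,0,0],
    [0,0,0,0,0],
  ],
)

```text
clock: 5.8
tcp_pos: [0.5066, 0.0893, 0.0505]
orientation: [-1.11, -1.352, 1.352]
contact_force: [0.2, -0.3, 0.4]
grip_width: -0.0001
```

```bash
python3 -c "
from h import *
togo((-.014,.111,.051))
f=r.grab_frame('wrist'); cv2.imwrite('pics/w5.png',f['image'][:,:,::-1])"
```

```text
t 5.8 tcp [0.5066 0.0893 0.0505] jig [-0.014   0.1427  0.0505] yaw 101.23 want 101.17 F [ 0.2 -0.3  0.4] w -0.0001 q [-0.36  0.5   0.08  2.09 -0.08  0.56  1.54]
tool cm [-3.17 -0.05  0.  ]
```

View pics/w5.png

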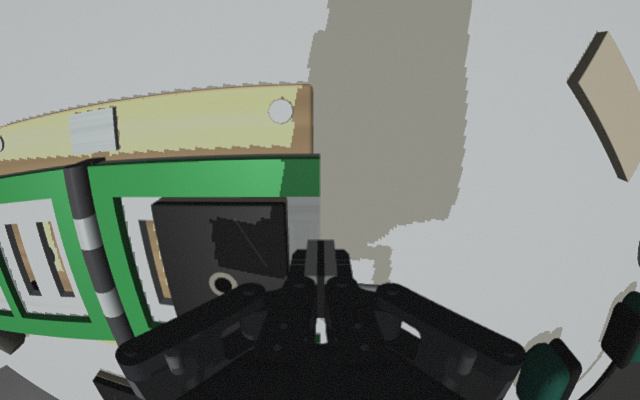

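send_rows(
  plan=[
    [-0.2,0,0,0,0],
    [-0.2,0,0,0,0],
    [-0.2,0,0,0,0],
    [-0.2,0,0,0,0],
    [-0.2,0,0,0,0],
    [-0.2,0,0,0,0],
    [-0.2,0,0,0,0],
    [-0.2,0,0,0,0],
    [-0.2,0,0,0,0],
    [-0.2,0,0,0,0],
    [0,0,0,0,0],
  ],
)

```text
clock: 7.22
tcp_pos: [0.5105, 0.0697, 0.0503]
orientation: [-1.11, -1.352, 1.352]
contact_force: [0.1, -0.1, 0.3]
grip_width: 0.0001
```

```bash
python3 -c "
from h import *
togo((-.014,.111,.051))
f=r.grab_frame('wrist'); a=f['image'][:,:,::-1]; cv2.imwrite('pics/w6.png',cv2.resize(a[130:350,40:360],None,fx=2.4,fy=2.4))"
```

```text
t 7.22 tcp [0.5105 0.0697 0.0503] jig [-0.014   0.1228  0.0503] yaw 101.25 want 101.17 F [ 0.1 -0.1  0.3] w 0.0001 q [-0.32  0.5   0.08  2.08 -0.07  0.56  1.58]
tool cm [-1.18 -0.07  0.  ]
```

View pics/w6.png

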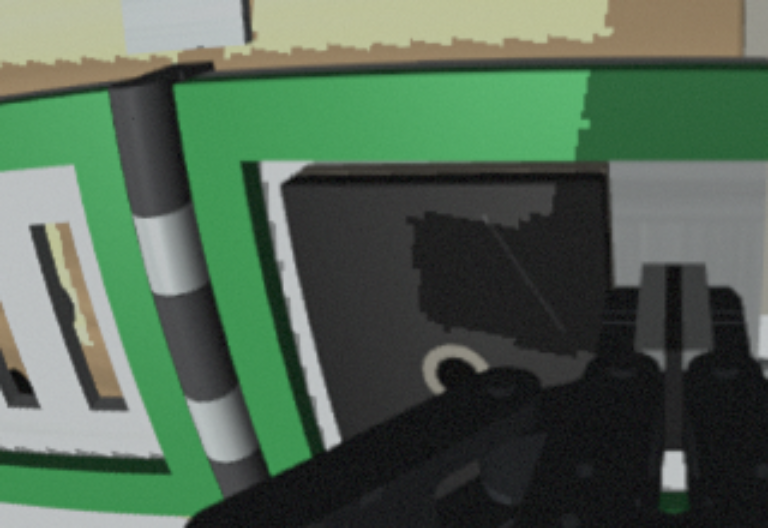

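```bash
python3 -c "
from h import *
f=r.grab_frame('wrist')
for q,z in [((285,185),.046),((606,177),.046),((335,430),.046),((612,280),.046),((176,85),.04),((244,163),.04)]: print(q,inj(back(f,np.array(q)/2.4+[40,130],z,True)).round(4))"
```

```text
(285, 185) [-0.0425  0.0406  0.046 ]
(606, 177) [-0.0448  0.1094  0.046 ]
(335, 430) [0.0214 0.0395 0.046 ]
(612, 280) [-0.0229  0.1099  0.046 ]
(176, 85) [-0.0637  0.0103  0.04  ]
(244, 163) [-0.0453  0.0267  0.04  ]
```

send_rows(
  plan=[
    [-0.2,0,0,0,0],
    [-0.2,0,0,0,0],
    [-0.2,0,0,0,0],
    [-0.2,0,0,0,0],
    [-0.2,0,0,0,0],
    [-0.1,0,0,0,0],
    [-0.1,0,0,0,0],
    [0,0,0,0,0],
  ],
)

```text
clock: 8.32
tcp_pos: [0.5127, 0.0582, 0.0503]
orientation: [-1.11, -1.353, 1.353]
contact_force: [-0.6, 1.4, 0.7]
grip_width: 0.0003
```

```bash
python3 -c "
from h import *
togo((-.014,.109,.051))"
```

```text
t 8.32 tcp [0.5127 0.0582 0.0503] jig [-0.014   0.111   0.0503] yaw 101.26 want 101.17 F [-0.6  1.4  0.7] w 0.0003 q [-0.3   0.5   0.08  2.08 -0.07  0.56  1.6 ]
tool cm [-0.2  -0.07 -0.  ]
```

send_rows(
  plan=[
    [-0.1,0,0,0,0],
    [0,0,0,0,0],
  ],
)

```text
clock: 8.57
tcp_pos: [0.5129, 0.0573, 0.0503]
orientation: [-1.11, -1.353, 1.353]
contact_force: [-1.6, 1.5, -0.6]
grip_width: 0.0002
```

```bash
python3 -c "
from h import *
togo((-.014,.109,.051))
f=r.grab_frame('wrist'); a=f['image'][:,:,::-1]; cv2.imwrite('pics/w7.png',cv2.resize(a[130:350,40:360],None,fx=2.4,fy=2.4))"
```

```text
t 8.57 tcp [0.5129 0.0573 0.0503] jig [-0.014   0.1101  0.0503] yaw 101.27 want 101.17 F [-1.6  1.5 -0.6] w 0.0002 q [-0.3   0.5   0.08  2.08 -0.07  0.56  1.6 ]
tool cm [-0.11 -0.07 -0.  ]
```

View pics/w7.png

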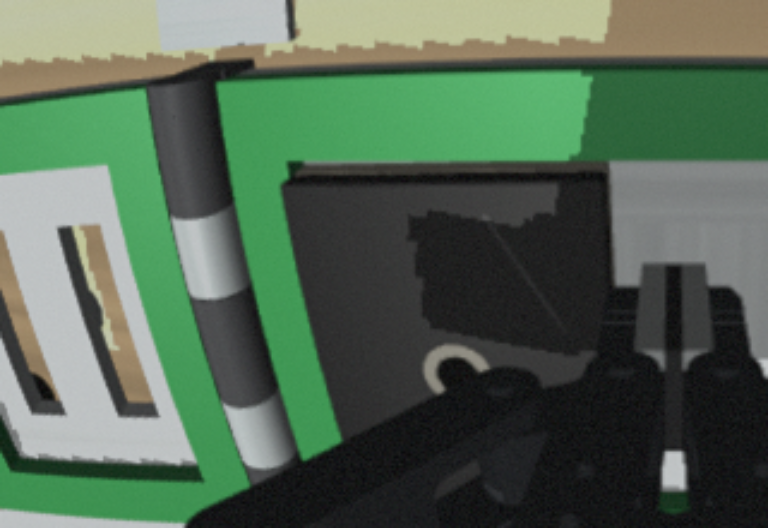

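send_rows(
  plan=[
    [-0.1,0,0,0,0],
    [0,0,0,0,0],
  ],
)

```text
clock: 8.88
tcp_pos: [0.5133, 0.0567, 0.0503]
orientation: [-1.11, -1.353, 1.352]
contact_force: [0.3, 2.4, -0.1]
grip_width: 0.0001
```

send_rows(
  plan=[
    [-0.1,0,0,0,0],
    [0,0,0,0,0],
  ],
)

```text
clock: 9.12
tcp_pos: [0.5137, 0.0564, 0.0504]
orientation: [-1.109, -1.354, 1.352]
contact_force: [0.1, 4.9, 0.1]
grip_width: 0.0
```

send_rows(
  plan=[
    [-0.1,0,0,0,0],
    [0,0,0,0,0],
    [0,0,0,0,0],
  ],
)

```text
clock: 9.5
tcp_pos: [0.5139, 0.0561, 0.0505]
orientation: [-1.108, -1.355, 1.352]
contact_force: [0.0, 6.9, -0.6]
grip_width: -0.0
```

```bash
python3 -c "
from h import *
togo((-.014,.109,.051))
f=r.grab_frame('wrist')
a=f['image'][:,:,::-1]; cv2.imwrite('pics/w8.png',cv2.resize(a[130:350,40:360],None,fx=2.4,fy=2.4))"
```

```text
t 9.5 tcp [0.5139 0.0561 0.0505] jig [-0.0133  0.1088  0.0505] yaw 101.35 want 101.17 F [ 0.   6.9 -0.6] w -0.0 q [-0.29  0.5   0.08  2.08 -0.08  0.56  1.61]
tool cm [ 0.02 -0.05  0.07]
```

View pics/w8.png

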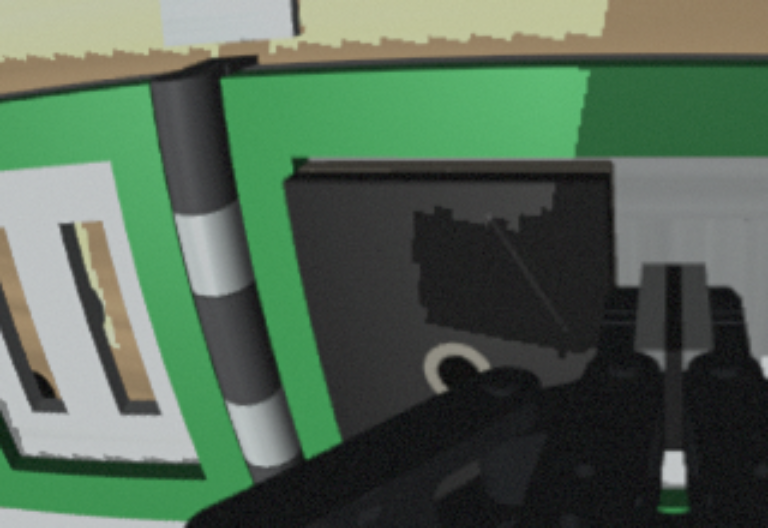

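send_rows(
  plan=[
    [0.6,0,0,0,0],
    [0.4,-1.5,0,0,0],
    [0,-4,0,0,0],
    [0,-4,0,0,0.3],
    [0,-2,0,0,0.3],
    [0,0,0,0,0.3],
  ],
)

```text
clock: 10.3
tcp_pos: [0.5127, 0.064, 0.1677]
orientation: [-1.113, -1.356, 1.35]
contact_force: [0.2, -0.7, -0.2]
grip_width: 0.0257
```

Run:
```python
from h import *
togo((-.036,-.1744,.165))
f=r.grab_frame("top"); a=f["image"][:,:,::-1]; cv2.imwrite("pics/t2.png",cv2.resize(a[140:260,240:430],None,fx=4,fy=4,interpolation=2))
```

```text
t 10.3 tcp [0.5127 0.064  0.1677] jig [-0.0129  0.1167  0.1677] yaw 101.23 want 101.17 F [ 0.2 -0.7 -0.2] w 0.0257 q [-0.34  0.31  0.11  2.02 -0.05  0.81  1.57]
tool cm [-29.11   0.26   2.34]
```

View pics/t2.png

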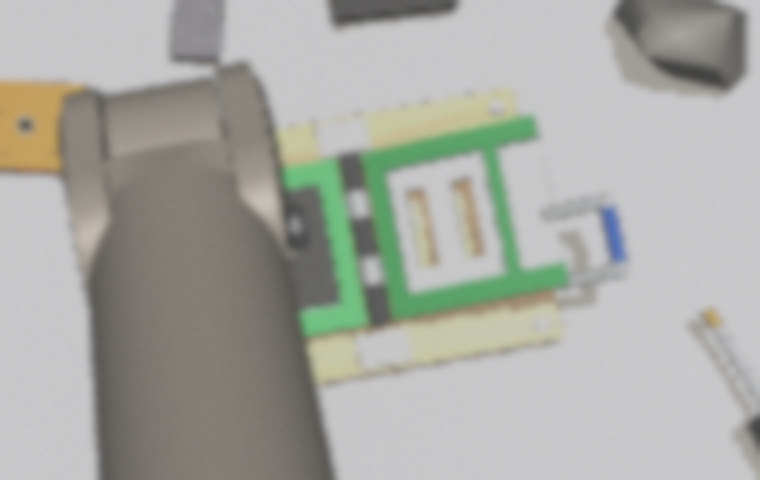

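send_rows(
  plan=[
    [-2,0,0.2,0,0.3],
    [-4.2,0,0.3,0,0.3],
    [-4.2,0,0.3,0,0.3],
    [-4.2,0,0.3,0,0.3],
    [-4.2,0,0.3,0,0.3],
    [-4.2,0,0.3,0,0.3],
    [-4.1,0,0.4,0,0.3],
    [-2,0,0.2,0,0.3],
    [0,0,0,0,0.3],
    [0,0,0,0,0.3],
    [0,0,0,0,0.3],
  ],
)

```text
clock: 11.72
tcp_pos: [0.5461, -0.2236, 0.1652]
orientation: [-1.107, -1.355, 1.354]
contact_force: [0.4, -0.2, -0.1]
grip_width: 0.0258
```

Run:
```python
from h import *
togo((-.036,-.1744,.165))
f=r.grab_frame("wrist"); a=f["image"][:,:,::-1]; cv2.imwrite("pics/w9.png",a)
print(proj(f,jw(JP,[(-.036,-.1744,.0845),(-.056,-.1744,.0845),(-.016,-.1744,.0845),(0,0,.04)]),True).round(1))
```

```text
t 11.72 tcp [ 0.5461 -0.2236  0.1652] jig [-0.0359 -0.1719  0.1652] yaw 101.43 want 101.17 F [ 0.4 -0.2 -0.1] w 0.0258 q [ 0.13  0.43  0.2   1.85 -0.11  0.87  2.15]
tool cm [-0.25  0.02  0.01]
[[317.7 209.6]
 [317.8 182.8]
 [317.6 234.9]
 [492.2 227.5]]
```

View pics/w9.png

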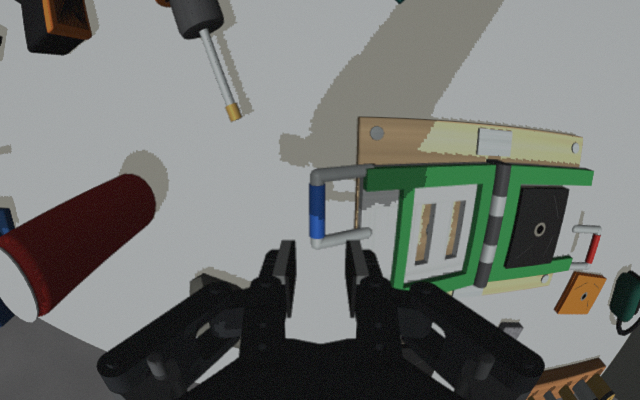

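send_rows(
  plan=[
    [-0.2,2,0,0,0.3],
    [0,2,0,0,0.3],
    [0,2,0,0,0.3],
    [0,1.5,0,0,0.3],
    [0,1,0,0,0.3],
    [0,0,0,0,0.3],
  ],
)

```text
clock: 12.52
tcp_pos: [0.546, -0.2273, 0.0798]
orientation: [-1.108, -1.352, 1.353]
contact_force: [0.9, 0.1, -0.4]
grip_width: 0.0257
```

Run:
```python
from h import *
togo((-.036,-.1744,.079))
f=r.grab_frame("wrist"); a=f["image"][:,:,::-1]; cv2.imwrite("pics/w10.png",a)
```

```text
t 12.53 tcp [ 0.546  -0.2273  0.0798] jig [-0.0367 -0.1755  0.0798] yaw 101.28 want 101.17 F [ 0.9  0.1 -0.4] w 0.0257 q [ 0.15  0.55  0.18  1.9  -0.14  0.71  2.18]
tool cm [ 0.11  0.08 -0.07]
```

View pics/w10.png

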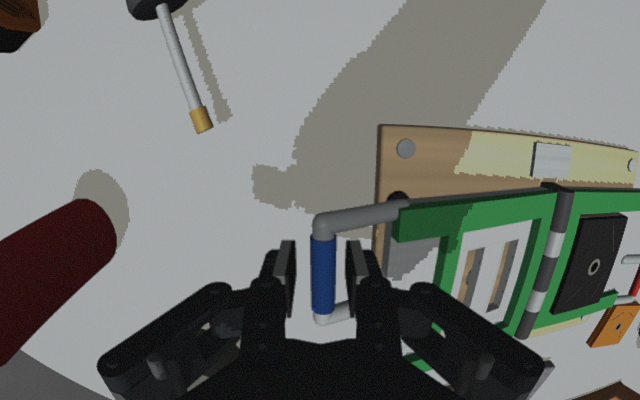

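send_rows(
  plan=[
    [0,0,0,0,0],
    [0,0,0,0,0],
    [0,0,0,0,0],
    [0,0,0,0,0],
  ],
  force=30,
)

```text
clock: 13.08
tcp_pos: [0.5464, -0.2263, 0.0804]
orientation: [-1.108, -1.354, 1.352]
contact_force: [-1.2, 5.2, 0.4]
grip_width: 0.0108
```

```bash
cat > arc.py <<'E'
from h import *
import sys
def arc(t0,t1,n,sgn,r=.18):  # sgn -1: blue (starts -y), +1: red (starts +y)
    th=np.linspace(t0,t1,n+1); y=sgn*r*np.cos(th)*100; z=r*np.sin(th)*100
    cy=cz=0; rows=[]
    for i in range(1,n+1):
        dy=round(y[i]-y[0]-cy,1); dz=round(z[i]-z[0]-cz,1); cy+=dy; cz+=dz
        rows.append([dy,round(-dz,1),0,0,0])
    return rows
if __name__=="__main__":
    o,M=st(); j=inj(o["tcp_pos"]+[0,0,.005]); print("theta",np.arctan2(j[2]-.04,-j[1]),"rad",np.hypot(j[1],j[2]-.04))
    a=[float(x) for x in sys.argv[1:]]
    rr=arc(a[0],a[1],int(a[2]),a[3])
    for k in range(0,len(rr),12): print([[float(v) for v in x] for x in rr[k:k+12]])
E
python3 arc.py .25 3.14 29 -1
```

```text
t 13.07 tcp [ 0.5464 -0.2263  0.0804] jig [-0.0362 -0.1746  0.0804] yaw 101.32 want 101.17 F [-1.2  5.2  0.4] w 0.0108 q [ 0.15  0.55  0.18  1.9  -0.14  0.71  2.18]
theta 0.2545471534999474 rad 0.1804557412159942
[[0.5, -1.7, 0.0, 0.0, 0.0], [0.7, -1.7, 0.0, 0.0, 0.0], [0.9, -1.5, 0.0, 0.0, 0.0], [1.0, -1.5, 0.0, 0.0, 0.0], [1.1, -1.4, 0.0, 0.0, 0.0], [1.3, -1.2, 0.0, 0.0, 0.0], [1.4, -1.2, 0.0, 0.0, 0.0], [1.5, -0.9, 0.0, 0.0, 0.0], [1.6, -0.9, 0.0, 0.0, 0.0], [1.7, -0.6, 0.0, 0.0, 0.0], [1.7, -0.5, 0.0, 0.0, 0.0], [1.8, -0.3, 0.0, 0.0, 0.0]]
[[1.8, -0.1, 0.0, 0.0, 0.0], [1.8, 0.0, 0.0, 0.0, 0.0], [1.8, 0.2, 0.0, 0.0, 0.0], [1.7, 0.4, 0.0, 0.0, 0.0], [1.7, 0.6, 0.0, 0.0, 0.0], [1.6, 0.7, 0.0, 0.0, 0.0], [1.6, 0.9, 0.0, 0.0, 0.0], [1.5, 1.1, 0.0, 0.0, 0.0], [1.3, 1.2, 0.0, 0.0, 0.0], [1.2, 1.3, 0.0, 0.0, 0.0], [1.1, 1.4, 0.0, 0.0, 0.0], [0.9, 1.5, 0.0, 0.0, 0.0]]
[[0.8, 1.6, 0.0, 0.0, 0.0], [0.6, 1.7, 0.0, 0.0, 0.0], [0.5, 1.8, 0.0, 0.0, 0.0], [0.2, 1.7, 0.0, 0.0, 0.0], [0.1, 1.8, 0.0, 0.0, 0.0]]
```

send_rows(
  plan=[
    [0.5,-1.7,0,0,0],
    [0.7,-1.7,0,0,0],
    [0.9,-1.5,0,0,0],
    [1.0,-1.5,0,0,0],
  ],
)

```text
clock: 13.58
tcp_pos: [0.5405, -0.1976, 0.1458]
orientation: [-1.112, -1.353, 1.353]
contact_force: [4.4, 0.5, -5.6]
grip_width: 0.0112
```

```bash
python3 arc.py .25 3.14 29 -1 | head -2
```

```text
t 13.57 tcp [ 0.5405 -0.1976  0.1458] jig [-0.0363 -0.1453  0.1458] yaw 101.24 want 101.17 F [ 4.4  0.5 -5.6] w 0.0112 q [ 0.08  0.43  0.2   1.9  -0.11  0.82  2.11]
theta 0.651572903668187 rad 0.1827109188831504
```

send_rows(
  plan=[
    [1.1,-1.4,0,0,0],
    [1.3,-1.2,0,0,0],
    [1.4,-1.2,0,0,0],
    [1.5,-0.9,0,0,0],
    [1.6,-0.9,0,0,0],
    [1.7,-0.6,0,0,0],
    [1.7,-0.5,0,0,0],
    [1.8,-0.3,0,0,0],
  ],
)

```text
clock: 14.58
tcp_pos: [0.5177, -0.0822, 0.2185]
orientation: [-1.119, -1.351, 1.351]
contact_force: [-4.3, -8.6, 18.1]
grip_width: 0.0108
```

```bash
python3 arc.py .25 3.14 29 -1 | head -2
```

```text
t 14.57 tcp [ 0.5177 -0.0822  0.2185] jig [-0.0363 -0.0276  0.2185] yaw 101.05 want 101.17 F [-4.3 -8.6 18.1] w 0.0108 q [-0.12  0.26  0.18  1.96 -0.05  0.93  1.85]
theta 1.4212563045676032 rad 0.1855223253411672
```

send_rows(
  plan=[
    [0,0,0,0,0],
    [0,0,0,0,0],
  ],
)

```text
clock: 14.82
tcp_pos: [0.5173, -0.0798, 0.2186]
orientation: [-1.114, -1.354, 1.351]
contact_force: [-7.3, -2.7, 24.3]
grip_width: 0.0106
```

```bash
python3 arc.py .25 3.14 29 -1 | head -2
python3 - <<'E'
from h import *
f=r.grab_frame("scene"); a=f["image"][:,:,::-1]; cv2.imwrite("pics/s3.png",cv2.resize(a[80:270,220:430],None,fx=3.2,fy=3.0,interpolation=2))
E
```

```text
t 14.82 tcp [ 0.5173 -0.0798  0.2186] jig [-0.0363 -0.0253  0.2186] yaw 101.18 want 101.17 F [-7.3 -2.7 24.3] w 0.0106 q [-0.12  0.26  0.18  1.96 -0.05  0.93  1.85]
theta 1.4338703543078357 rad 0.1852950462290253
```

View pics/s3.png

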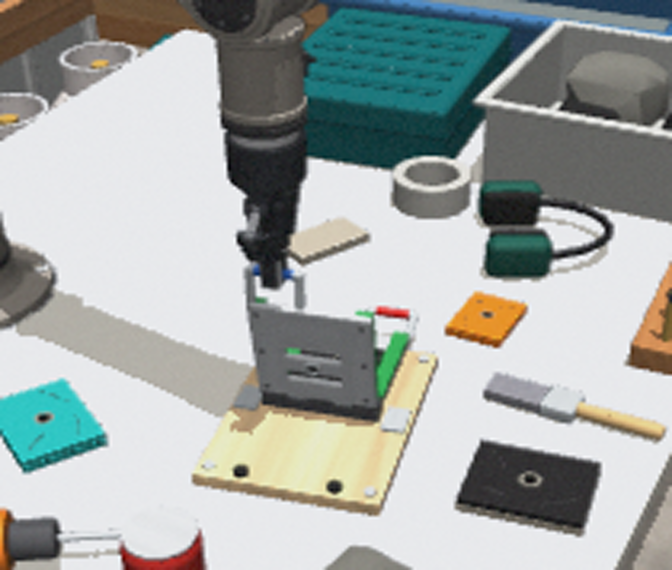

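```bash
cat > arc2.py <<'E'
import sys,numpy as np
# cy cz (cmd, cm, jig y, z)  t0 t1 n sgn
cy,cz,t0,t1,n,s=[float(x) for x in sys.argv[1:7]]; n=int(n); off=float(sys.argv[7]) if len(sys.argv)>7 else 0
rows=[]
for t in np.linspace(t0,t1,n):
    y=s*18*np.cos(t); z=4+18*np.sin(t)+off; dy=round(y-cy,1); dz=round(z-cz,1); cy+=dy; cz+=dz; rows.append([float(dy),float(-dz),0,0,0])
for k in range(0,len(rows),12): print(rows[k:k+12])
print(cy,cz)
E
python3 arc2.py -2.8 21.4 1.52 3.14 17 -1
```

```text
[[1.9, -0.6, 0, 0, 0], [1.8, 0.0, 0, 0, 0], [1.8, 0.2, 0, 0, 0], [1.8, 0.4, 0, 0, 0], [1.7, 0.5, 0, 0, 0], [1.7, 0.7, 0, 0, 0], [1.6, 0.9, 0, 0, 0], [1.5, 1.1, 0, 0, 0], [1.4, 1.1, 0, 0, 0], [1.2, 1.4, 0, 0, 0], [1.2, 1.4, 0, 0, 0], [0.9, 1.5, 0, 0, 0]]
[[0.8, 1.7, 0, 0, 0], [0.7, 1.7, 0, 0, 0], [0.4, 1.8, 0, 0, 0], [0.3, 1.8, 0, 0, 0], [0.1, 1.8, 0, 0, 0]]
18.0 4.000000000000003
```

send_rows(
  plan=[
    [1.9,-0.6,0,0,0],
    [1.8,0,0,0,0],
    [1.8,0.2,0,0,0],
    [1.8,0.4,0,0,0],
    [1.7,0.5,0,0,0],
    [1.7,0.7,0,0,0],
  ],
)

```text
clock: 15.62
tcp_pos: [0.4958, 0.0266, 0.2027]
orientation: [-1.112, -1.353, 1.352]
contact_force: [4.0, -4.6, -3.0]
grip_width: 0.0108
```

```bash
python3 -c "
from h import *
st()"
```

```text
t 15.62 tcp [0.4958 0.0266 0.2027] jig [-0.0368  0.0834  0.2027] yaw 101.22 want 101.17 F [ 4.  -4.6 -3. ] w 0.0108 q [-0.28  0.23  0.11  2.03 -0.03  0.88  1.62]
```

send_rows(
  plan=[
    [1.6,0.9,0,0,0],
    [1.5,1.1,0,0,0],
    [1.4,1.1,0,0,0],
    [1.2,1.4,0,0,0],
    [1.2,1.4,0,0,0],
    [0.9,1.5,0,0,0],
  ],
)

```text
clock: 16.38
tcp_pos: [0.4804, 0.1026, 0.1271]
orientation: [-1.111, -1.352, 1.353]
contact_force: [5.5, -7.8, -1.1]
grip_width: 0.0108
```

```bash
python3 -c "
from h import *
st()"
```

```text
t 16.38 tcp [0.4804 0.1026 0.1271] jig [-0.0371  0.1608  0.1271] yaw 101.23 want 101.17 F [ 5.5 -7.8 -1.1] w 0.0108 q [-0.39  0.34  0.06  2.1  -0.03  0.71  1.46]
```

send_rows(
  plan=[
    [0.8,1.7,0,0,0],
    [0.7,1.7,0,0,0],
    [0.4,1.8,0,0,0],
    [0.3,1.6,0,0,0],
  ],
)

```text
clock: 16.88
tcp_pos: [0.4766, 0.1217, 0.059]
orientation: [-1.114, -1.349, 1.353]
contact_force: [7.3, -14.8, 2.0]
grip_width: 0.0109
```

```bash
python3 -c "
from h import *
st()"
```

```text
t 16.88 tcp [0.4766 0.1217 0.059 ] jig [-0.0372  0.1804  0.059 ] yaw 101.12 want 101.17 F [  7.3 -14.8   2. ] w 0.0109 q [-0.42  0.46  0.05  2.13 -0.04  0.55  1.42]
```

send_rows(
  plan=[
    [0.1,1,0,0,0],
    [0,0.7,0,0,0],
    [0,0.3,0,0,0],
    [0,0,0,0,0],
  ],
)

```text
clock: 17.38
tcp_pos: [0.4778, 0.1223, 0.0418]
orientation: [-1.116, -1.35, 1.35]
contact_force: [0.8, -14.5, 27.6]
grip_width: 0.0107
```

```bash
python3 -c "
from h import *
st()
f=r.grab_frame('scene'); a=f['image'][:,:,::-1]; cv2.imwrite('pics/s4.png',cv2.resize(a[80:270,220:430],None,fx=3.2,fy=3.0,interpolation=2))
f=r.grab_frame('wrist'); cv2.imwrite('pics/w11.png',f['image'][:,:,::-1])
"
```

```text
t 17.38 tcp [0.4778 0.1223 0.0418] jig [-0.0358  0.1807  0.0418] yaw 101.0 want 101.17 F [  0.8 -14.5  27.6] w 0.0107 q [-0.42  0.49  0.05  2.14 -0.04  0.51  1.42]
```

View pics/s4.png

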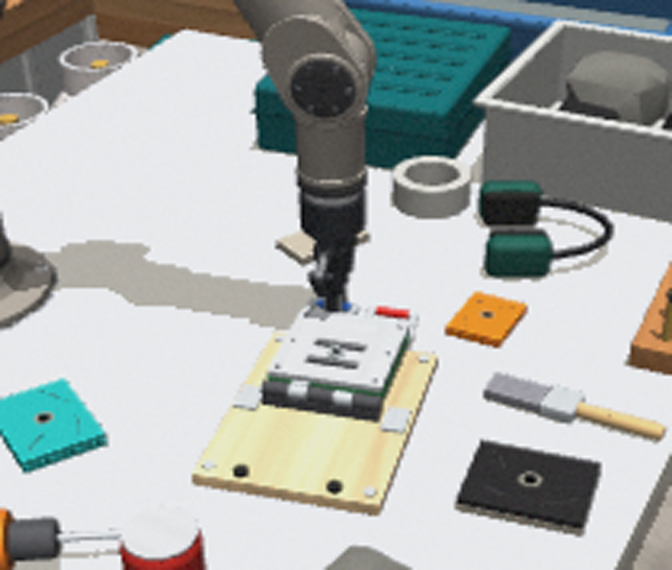

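View pics/w11.png

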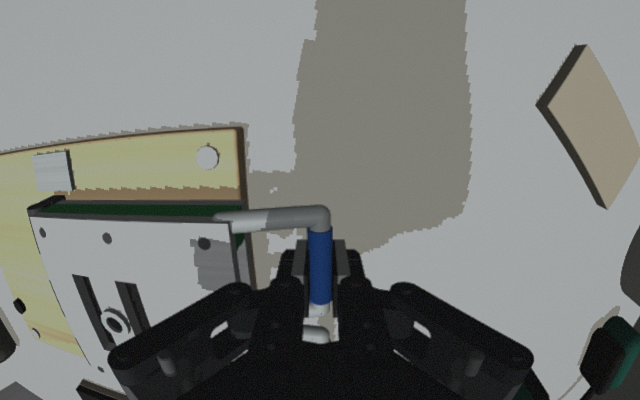

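send_rows(
  plan=[
    [0,-0.4,0,0,0],
    [0,0,0,0,0.3],
    [0,0,0,0,0.3],
    [0,-1,0,0,0.3],
    [0,-2,0,0,0.3],
    [0,-2.5,0,0,0.3],
    [0,-2,-2,0,0.3],
    [0,0,-3,0,0.3],
    [0,0,-2.2,0,0.3],
    [0,0,0,0,0.3],
    [0,0,0,0,0.3],
  ],
)

```text
clock: 18.85
tcp_pos: [0.5453, 0.1396, 0.1191]
orientation: [-1.108, -1.352, 1.354]
contact_force: [-0.5, 0.5, -0.1]
grip_width: 0.0255
```

```bash
python3 -c "
from h import *
togo((.036,.18,.11))
f=r.grab_frame('scene'); a=f['image'][:,:,::-1]; cv2.imwrite('pics/s5.png',cv2.resize(a[150:270,250:400],None,fx=5,fy=5,interpolation=2))
f=r.grab_frame('wrist'); cv2.imwrite('pics/w12.png',f['image'][:,:,::-1])
print(proj(f,jw(JP,[(.036,.18,.04),(-.036,.18,.04),(-.0645,.142,.056)]),True).round(1))
"
```

```text
t 18.85 tcp [0.5453 0.1396 0.1191] jig [0.0337 0.1845 0.1191] yaw 101.3 want 101.17 F [-0.5  0.5 -0.1] w 0.0255 q [-0.41  0.45  0.06  1.94 -0.04  0.76  1.44]
tool cm [-0.45  0.91 -0.23]
[[315.1 213.8]
 [315.  111.9]
 [253.   68.8]]
```

View pics/s5.png

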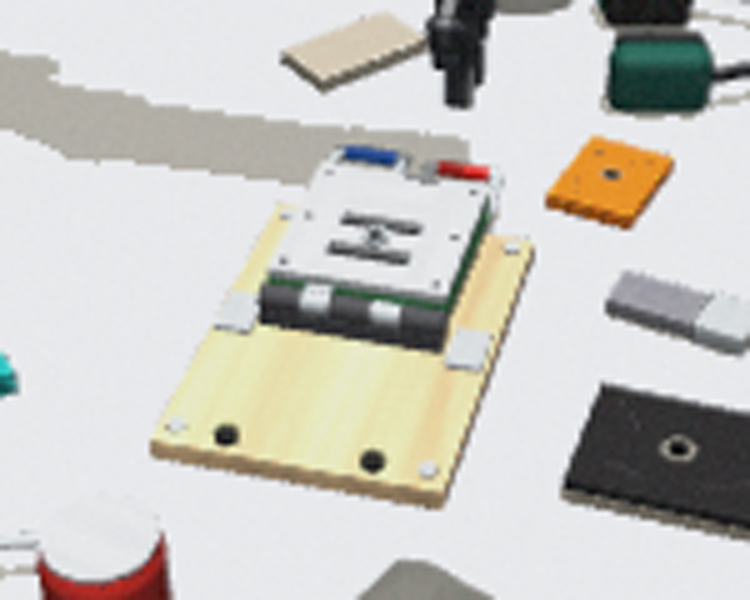

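View pics/w12.png

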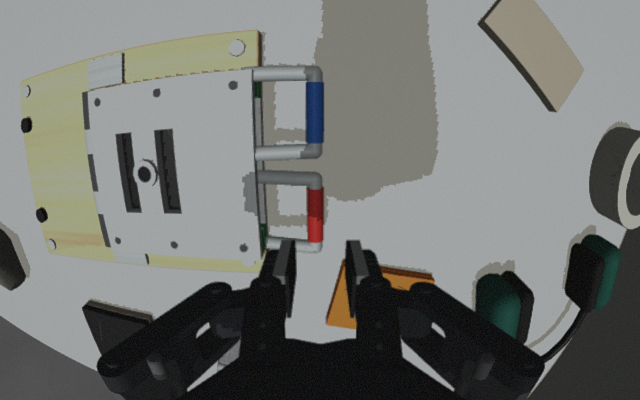

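send_rows(
  plan=[
    [-0.4,1,-0.2,0,0.3],
    [0,2,0,0,0.3],
    [0,2,0,0,0.3],
    [0,2,0,0,0.3],
    [0,1,0,0,0.3],
    [0,0,0,0,0.3],
    [0,0,0,0,0.3],
  ],
)

```text
clock: 19.82
tcp_pos: [0.5497, 0.136, 0.0398]
orientation: [-1.11, -1.353, 1.352]
contact_force: [-0.4, 0.5, 0.6]
grip_width: 0.0254
```

```bash
python3 -c "
from h import *
togo((.036,.18,.039))
f=r.grab_frame('wrist'); cv2.imwrite('pics/w13.png',f['image'][:,:,::-1])
"
```

```text
t 19.82 tcp [0.5497 0.136  0.0398] jig [0.0373 0.1802 0.0398] yaw 101.26 want 101.17 F [-0.4  0.5  0.6] w 0.0254 q [-0.39  0.58  0.05  1.97 -0.05  0.6   1.46]
tool cm [-0.02  0.08  0.13]
```

View pics/w13.png

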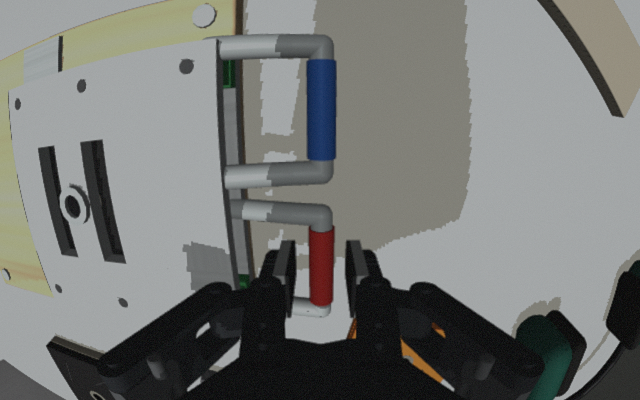

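send_rows(
  plan=[
    [0,0,0,0,0],
    [0,0,0,0,0],
    [0,0,0,0,0],
    [0,0,0,0,0],
  ],
  force=40,
)

```text
clock: 20.38
tcp_pos: [0.5497, 0.1364, 0.04]
orientation: [-1.11, -1.354, 1.352]
contact_force: [-0.1, 1.0, 6.1]
grip_width: 0.0106
```

```bash
python3 -c "
from h import *
st()"; python3 arc2.py 18 4.0 0.07 3.14 44 1
```

```text
t 20.38 tcp [0.5497 0.1364 0.04  ] jig [0.0374 0.1806 0.04  ] yaw 101.28 want 101.17 F [-0.1  1.   6.1] w 0.0106 q [-0.39  0.57  0.05  1.97 -0.05  0.6   1.46]
[[-0.0, -1.3, 0, 0, 0], [-0.2, -1.2, 0, 0, 0], [-0.2, -1.3, 0, 0, 0], [-0.3, -1.2, 0, 0, 0], [-0.4, -1.3, 0, 0, 0], [-0.5, -1.2, 0, 0, 0], [-0.6, -1.1, 0, 0, 0], [-0.6, -1.1, 0, 0, 0], [-0.8, -1.1, 0, 0, 0], [-0.8, -1.0, 0, 0, 0], [-0.9, -0.9, 0, 0, 0], [-0.9, -0.9, 0, 0, 0]]
[[-1.0, -0.8, 0, 0, 0], [-1.0, -0.7, 0, 0, 0], [-1.2, -0.7, 0, 0, 0], [-1.1, -0.6, 0, 0, 0], [-1.2, -0.5, 0, 0, 0], [-1.2, -0.4, 0, 0, 0], [-1.2, -0.3, 0, 0, 0], [-1.3, -0.2, 0, 0, 0], [-1.3, -0.2, 0, 0, 0], [-1.3, 0.0, 0, 0, 0], [-1.3, 0.0, 0, 0, 0], [-1.2, 0.2, 0, 0, 0]]
[[-1.3, 0.2, 0, 0, 0], [-1.2, 0.3, 0, 0, 0], [-1.3, 0.4, 0, 0, 0], [-1.2, 0.5, 0, 0, 0], [-1.1, 0.6, 0, 0, 0], [-1.1, 0.6, 0, 0, 0], [-1.1, 0.8, 0, 0, 0], [-1.0, 0.8, 0, 0, 0], [-0.9, 0.9, 0, 0, 0], [-0.9, 0.9, 0, 0, 0], [-0.8, 1.0, 0, 0, 0], [-0.7, 1.0, 0, 0, 0]]
[[-0.7, 1.1, 0, 0, 0], [-0.6, 1.2, 0, 0, 0], [-0.5, 1.2, 0, 0, 0], [-0.4, 1.2, 0, 0, 0], [-0.3, 1.2, 0, 0, 0], [-0.2, 1.3, 0, 0, 0], [-0.2, 1.3, 0, 0, 0], [0.0, 1.3, 0, 0, 0]]
-17.999999999999996 3.9999999999999982
```

send_rows(
  plan=[
    [0,-1.3,0,0,0],
    [-0.2,-1.2,0,0,0],
    [-0.2,-1.3,0,0,0],
    [-0.3,-1.2,0,0,0],
    [-0.4,-1.3,0,0,0],
    [-0.5,-1.2,0,0,0],
  ],
)

```text
clock: 21.12
tcp_pos: [0.5525, 0.1214, 0.1151]
orientation: [-1.109, -1.355, 1.352]
contact_force: [5.0, 5.1, -9.4]
grip_width: 0.0102
```

```bash
python3 -c "
from h import *
st()
f=r.grab_frame('scene'); a=f['image'][:,:,::-1]; cv2.imwrite('pics/s6.png',cv2.resize(a[130:270,250:400],None,fx=4,fy=4,interpolation=2))"
```

```text
t 21.12 tcp [0.5525 0.1214 0.1151] jig [0.0372 0.1653 0.1151] yaw 101.32 want 101.17 F [ 5.   5.1 -9.4] w 0.0102 q [-0.38  0.46  0.06  1.94 -0.04  0.75  1.48]
```

View pics/s6.png

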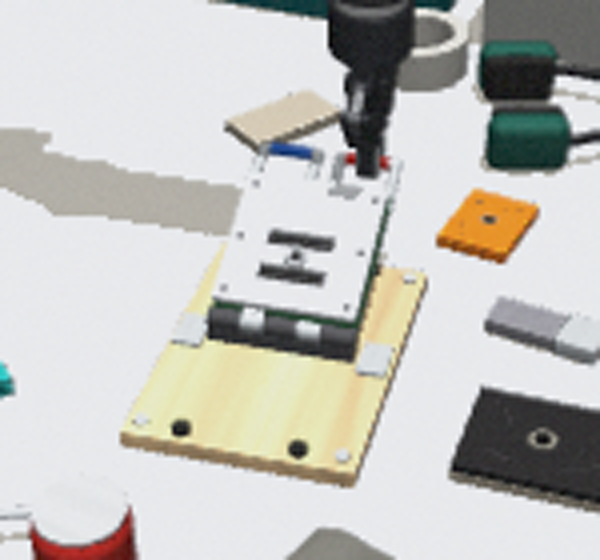

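Lifting together, shut. On over.

send_rows(
  plan=[
    [-0.6,-1.1,0,0,0],
    [-0.6,-1.1,0,0,0],
    [-0.8,-1.1,0,0,0],
    [-0.8,-1.0,0,0,0],
    [-0.9,-0.9,0,0,0],
    [-0.9,-0.9,0,0,0],
  ],
)

```text
clock: 21.92
tcp_pos: [0.5608, 0.08, 0.1764]
orientation: [-1.104, -1.358, 1.351]
contact_force: [-0.5, 11.6, -1.1]
grip_width: 0.0105
```

```bash
python3 -c "
from h import *
st()"
```

```text
t 21.93 tcp [0.5608 0.08   0.1764] jig [0.0374 0.1231 0.1764] yaw 101.48 want 101.17 F [-0.5 11.6 -1.1] w 0.0105 q [-0.31  0.38  0.08  1.89 -0.04  0.87  1.56]
```

send_rows(
  plan=[
    [-1.0,-0.8,0,0,0],
    [-1.0,-0.7,0,0,0],
    [-1.2,-0.7,0,0,0],
    [-1.1,-0.6,0,0,0],
    [-1.2,-0.5,0,0,0],
    [-1.2,-0.4,0,0,0],
  ],
)

```text
clock: 22.68
tcp_pos: [0.574, 0.0159, 0.2159]
orientation: [-1.102, -1.361, 1.349]
contact_force: [-9.0, 13.1, 20.8]
grip_width: 0.0101
```

```bash
python3 -c "
from h import *
st()
f=r.grab_frame('scene'); a=f['image'][:,:,::-1]; cv2.imwrite('pics/s7.png',cv2.resize(a[130:270,250:400],None,fx=4,fy=4,interpolation=2))"
```

```text
t 22.68 tcp [0.574  0.0159 0.2159] jig [0.0379 0.0576 0.2159] yaw 101.55 want 101.17 F [-9.  13.1 20.8] w 0.0101 q [-0.22  0.34  0.11  1.84 -0.05  0.96  1.69]
```

View pics/s7.png

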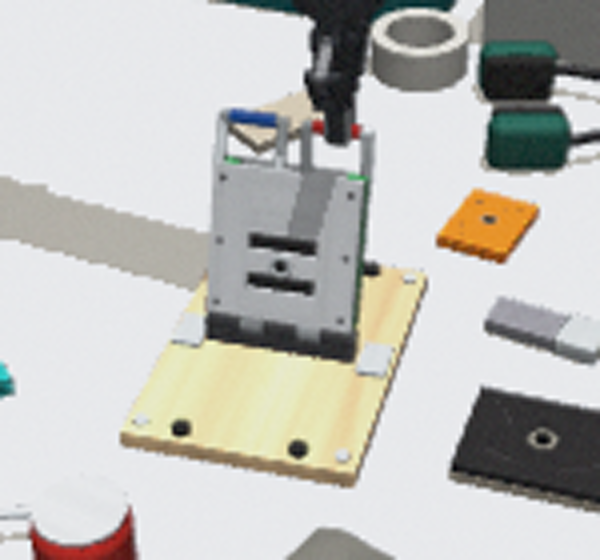

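```bash
python3 arc2.py 5.1 21.3 1.356 3.14 26 1 0.3
```

```text
[[-1.3, -0.6, 0, 0, 0], [-1.2, -0.2, 0, 0, 0], [-1.3, -0.2, 0, 0, 0], [-1.3, 0.0, 0, 0, 0], [-1.3, 0.0, 0, 0, 0], [-1.2, 0.2, 0, 0, 0], [-1.3, 0.2, 0, 0, 0], [-1.3, 0.3, 0, 0, 0], [-1.2, 0.4, 0, 0, 0], [-1.2, 0.5, 0, 0, 0], [-1.1, 0.6, 0, 0, 0], [-1.1, 0.6, 0, 0, 0]]
[[-1.1, 0.8, 0, 0, 0], [-1.0, 0.8, 0, 0, 0], [-0.9, 0.9, 0, 0, 0], [-0.9, 0.9, 0, 0, 0], [-0.8, 1.0, 0, 0, 0], [-0.7, 1.0, 0, 0, 0], [-0.7, 1.2, 0, 0, 0], [-0.6, 1.1, 0, 0, 0], [-0.5, 1.2, 0, 0, 0], [-0.4, 1.2, 0, 0, 0], [-0.3, 1.2, 0, 0, 0], [-0.2, 1.3, 0, 0, 0]]
[[-0.2, 1.3, 0, 0, 0], [0.0, 1.3, 0, 0, 0]]
-18.0 4.300000000000005
```

send_rows(
  plan=[
    [-1.3,-0.6,0,0,0],
    [-1.2,-0.2,0,0,0],
    [-1.3,-0.2,0,0,0],
    [-1.3,0,0,0,0],
    [-1.3,0,0,0,0],
    [-1.2,0.2,0,0,0],
  ],
)

```text
clock: 23.48
tcp_pos: [0.5896, -0.0631, 0.2227]
orientation: [-1.108, -1.356, 1.351]
contact_force: [-0.1, 6.2, 1.0]
grip_width: 0.0103
```

```bash
python3 -c "
from h import *
st()
f=r.grab_frame('scene'); a=f['image'][:,:,::-1]; cv2.imwrite('pics/s8.png',cv2.resize(a[130:270,250:400],None,fx=4,fy=4,interpolation=2))"
```

```text
t 23.48 tcp [ 0.5896 -0.0631  0.2227] jig [ 0.0379 -0.0229  0.2227] yaw 101.35 want 101.17 F [-0.1  6.2  1. ] w 0.0103 q [-0.11  0.36  0.14  1.79 -0.06  0.99  1.83]
```

View pics/s8.png

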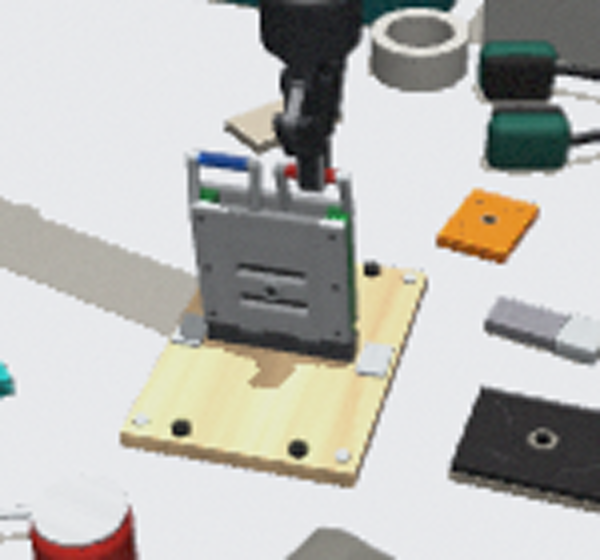

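send_rows(
  plan=[
    [-1.3,0.2,0,0,0],
    [-1.3,0.3,0,0,0],
    [-1.2,0.4,0,0,0],
    [-1.2,0.5,0,0,0],
    [-1.1,0.6,0,0,0],
    [-1.1,0.6,0,0,0],
  ],
)

```text
clock: 24.28
tcp_pos: [0.6038, -0.1344, 0.1951]
orientation: [-1.108, -1.355, 1.351]
contact_force: [0.8, 5.1, 1.7]
grip_width: 0.0102
```

```bash
python3 -c "
from h import *
st()
f=r.grab_frame('scene'); a=f['image'][:,:,::-1]; cv2.imwrite('pics/s9.png',cv2.resize(a[130:270,250:400],None,fx=4,fy=4,interpolation=2))"
```

```text
t 24.27 tcp [ 0.6038 -0.1344  0.1951] jig [ 0.038  -0.0955  0.1951] yaw 101.34 want 101.17 F [0.8 5.1 1.7] w 0.0102 q [ 0.    0.44  0.16  1.75 -0.08  0.96  1.96]
```

View pics/s9.png

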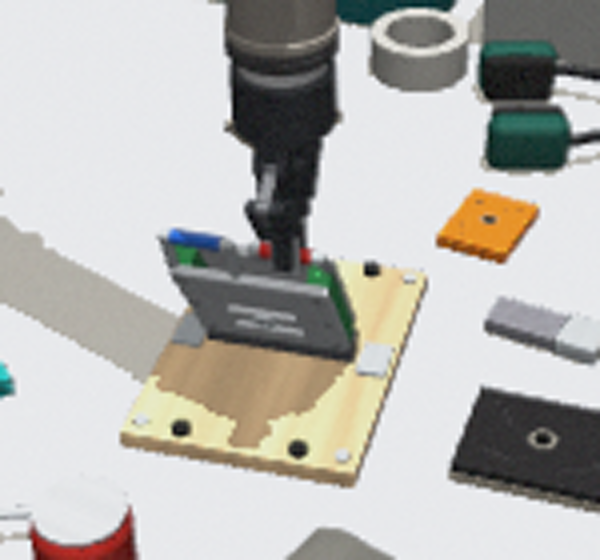

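Still shut. Continue.

send_rows(
  plan=[
    [-1.1,0.8,0,0,0],
    [-1.0,0.8,0,0,0],
    [-0.9,0.9,0,0,0],
    [-0.9,0.9,0,0,0],
    [-0.8,1.0,0,0,0],
    [-0.7,1.0,0,0,0],
    [-0.7,1.2,0,0,0],
  ],
)

```text
clock: 25.2
tcp_pos: [0.6158, -0.1954, 0.1277]
orientation: [-1.109, -1.354, 1.352]
contact_force: [3.7, 5.5, 3.2]
grip_width: 0.01
```

```bash
python3 -c "
from h import *
st()
f=r.grab_frame('scene'); a=f['image'][:,:,::-1]; cv2.imwrite('pics/s10.png',cv2.resize(a[130:270,250:400],None,fx=4,fy=4,interpolation=2))"
```

```text
t 25.2 tcp [ 0.6158 -0.1954  0.1277] jig [ 0.0379 -0.1578  0.1277] yaw 101.3 want 101.17 F [3.7 5.5 3.2] w 0.01 q [ 0.1   0.56  0.15  1.74 -0.11  0.86  2.07]
```

View pics/s10.png

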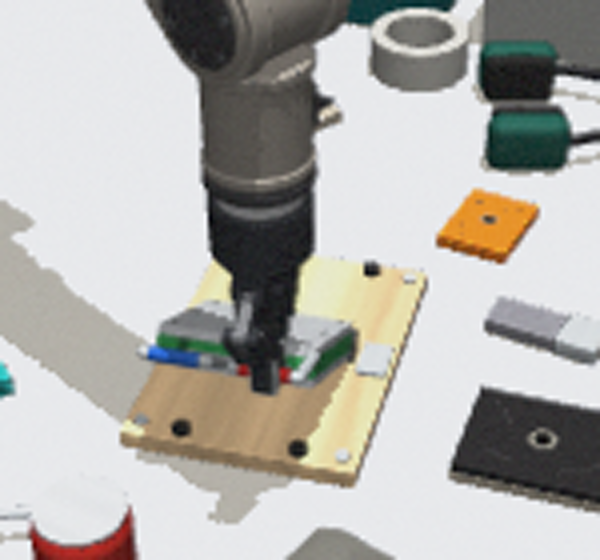

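send_rows(
  plan=[
    [-0.6,1.1,0,0,0],
    [-0.5,1.2,0,0,0],
    [-0.4,1.2,0,0,0],
    [-0.3,1.2,0,0,0],
    [-0.2,1.3,0,0,0],
    [-0.2,1.3,0,0,0],
    [0,1.0,0,0,0],
    [0,0,0,0,0],
  ],
)

```text
clock: 26.25
tcp_pos: [0.6198, -0.2168, 0.0437]
orientation: [-1.109, -1.353, 1.353]
contact_force: [5.5, 3.8, -3.5]
grip_width: 0.0099
```

```bash
python3 -c "
from h import *
st()"
```

```text
t 26.25 tcp [ 0.6198 -0.2168  0.0437] jig [ 0.0377 -0.1795  0.0437] yaw 101.33 want 101.17 F [ 5.5  3.8 -3.5] w 0.0099 q [ 0.15  0.68  0.13  1.74 -0.13  0.72  2.11]
```

send_rows(
  plan=[
    [0,0.3,0,0,0],
    [0,0,0,0,0],
  ],
)

```text
clock: 26.5
tcp_pos: [0.6198, -0.2168, 0.0425]
orientation: [-1.109, -1.354, 1.353]
contact_force: [2.2, 4.6, 7.4]
grip_width: 0.0105
```

send_rows(
  plan=[
    [0,0.3,0,0,0],
    [0,0,0,0,0],
  ],
)

```text
clock: 26.75
tcp_pos: [0.6199, -0.2169, 0.042]
orientation: [-1.109, -1.354, 1.352]
contact_force: [-6.5, 8.1, 28.4]
grip_width: 0.0103
```

send_rows(
  plan=[
    [0,0.3,0,0,0],
    [0,0,0,0,0],
  ],
)

```text
clock: 27.0
tcp_pos: [0.6201, -0.2168, 0.0417]
orientation: [-1.109, -1.354, 1.351]
contact_force: [-13.3, 11.0, 47.7]
grip_width: 0.0101
```

send_rows(
  plan=[
    [0,-0.6,0,0,0],
    [0,0,0,0,0.3],
    [0,0,0,0,0.3],
    [0,-1,0,0,0.3],
    [0,-2,0,0,0.3],
    [0,-4,0,0,0.3],
    [0,-4,0,0,0.3],
    [1,-4,0,0,0.3],
    [0,0,0,0,0.3],
    [0,0,0,0,0.3],
  ],
)

```text
clock: 28.25
tcp_pos: [0.6174, -0.2074, 0.1929]
orientation: [-1.11, -1.353, 1.353]
contact_force: [-0.4, 0.6, -0.6]
grip_width: 0.0257
```

```bash
python3 -c "
from h import *
st()
f=r.grab_frame('wrist'); cv2.imwrite('pics/w14.png',f['image'][:,:,::-1])
print(proj(f,jw(JP,[(.036,-.18,.04),(-.036,-.18,.04)]),True).round(1))
f=r.grab_frame('scene'); a=f['image'][:,:,::-1]; cv2.imwrite('pics/s11.png',cv2.resize(a[150:270,250:400],None,fx=5,fy=5,interpolation=2))"
```

```text
t 28.25 tcp [ 0.6174 -0.2074  0.1929] jig [ 0.0372 -0.1698  0.1929] yaw 101.27 want 101.17 F [-0.4  0.6 -0.6] w 0.0257 q [ 0.11  0.49  0.17  1.68 -0.1   0.98  2.08]
[[310.3 182.1]
 [310.  104.9]]
```

View pics/w14.png

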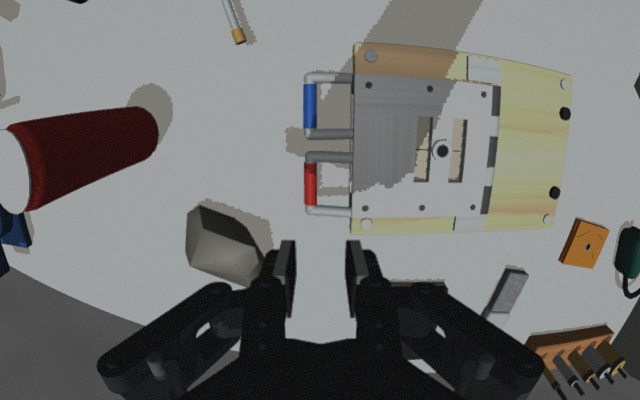

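View pics/s11.png

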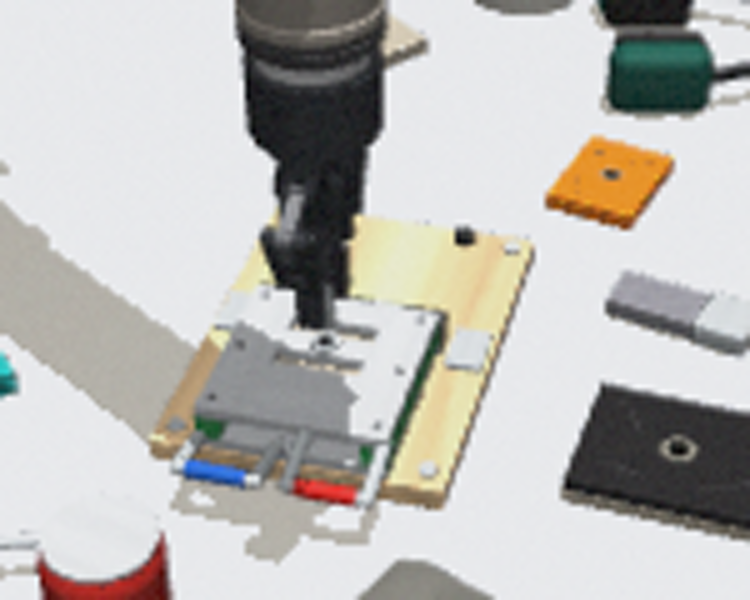

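```bash
python3 -c "
from h import *
o,M=st(); print(np.abs(o['qvel']).max()); print(r.hand_in())"
```

```text
t 28.35 tcp [ 0.6169 -0.2073  0.1915] jig [ 0.0367 -0.1697  0.1915] yaw 101.26 want 101.17 F [-0.  -0.8 -0.3] w 0.0254 q [ 0.11  0.49  0.17  1.68 -0.1   0.98  2.08]
0.0072939817323018925
the job is handed in; nothing more can be done
None
```

The job was handed in at about 28 s. The stone was slid home, the blue leaf was closed over it, and the shut jig was turned over onto the blue side. No verdict came back, so the results below are only what I measured.

- **Sliding home:** I pushed the stone about 30 mm to the stop with the closed fingers. The push ended at about 7 N, well under the 30 N limit. The top and wrist pictures showed the stone against the stop.
- **Closing the blue leaf:** I swung it by its handle until the handle stopped about 42 mm above the table, where fully shut is 40 mm. The tool was pressing down with about 28 N at that point.
- **Turning over:** I gripped the red handle and went over the top in small steps without reversing. The jig looked shut in all the pictures taken on the way, though I never measured the leaf gap. It came to rest at about 42 mm, with up to about 48 N measured at the wrist (limit 120 N), and I then eased off and let go.
- **Last checks:** Both handles lay in one line within about 1 px of where they should be. Pale stone showed through the slots, and the force on the tool was near zero with the arm clear. The nearby objects in view looked unmoved, but I did not measure them. I could not measure the leaf angles or the stone's exact place in the nest.
- **Readings that disagreed:** The first jig fits differed by up to about 5 mm, because one used a picture taken while the arm was still settling; I refitted after it stopped. During both swings the handle bar sat about 5 mm off the height I had assumed. That pushed the tool up with 20–24 N until I corrected the path.

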